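# Stack tile-drying trays in a stagger on a wedged rack base

### The job

Lock the rack base first: take the wooden tamper by its handle and tap the wedge down into the locking block until it goes no farther, without pushing on it with the fingers, then stand the tamper back on the bench clear of the rack. Then stack all the loose drying trays squarely on the rack's fixed bottom tray, in any order, staggered so that air gets in: the first shifted along by one end-lip width (30 mm) away from the locking block, so that the bottom tray's lip next to the block lies bare, the next back in line with the bottom tray, and so on in turn. Leave the bowl, cup and jar where they stand.

Things in the scene. Friction and masses are not known exactly. Their poses are not given: they have to be found in the camera images.
- rack: fixed rack base: a plywood board 255 x 120 x 15 with a fixed bottom tray on it (160 x 96, same shape as the loose trays, long along x, its rim 51 mm above the bench) and a dark locking block 50 x 72, top 70 mm above the bench, centred 130 mm along +x. Origin: on the bench under the centre of the fixed bottom tray; x runs along that tray towards the locking block, z up
- wedge_in (a joint): how far the wooden wedge has gone down into the locking block (m): starts 0 to 0.012, stops dead at 0.035 (home). It slides straight down only, is stiff (about 9 N before it moves, more if fast) and stays where it is left
- wedge: the wedge's head, 38 x 25 mm and 26 mm deep, above the locking block. Origin: centre of its flat top face, 120 mm above the bench when the wedge is at 0 and 85 mm when it is home
- tamper: round wooden tamper standing upright: foot 66 mm in diameter and 40 high, above it a plain round handle 28 mm in diameter up to 120 mm above the underside; 400 g (varies), mostly in the foot. Origin: centre of its underside; z up along the handle
- tray1: wooden tray 160 long (x) x 96 wide (y) x 36 high, 300 g (varies): flat underside, 6 mm floor, solid 30 mm lip at each end, 7 mm side walls, and midway, from lip to lip along x, a grip rib 14 mm thick, level with the rim (pinch it from above; 34 mm free each side). Clay tiles are fixed in its corners only. Origin: centre of underside; z up. Both ends alike. 3 to 5 trays are there
- tray2: wooden tray 160 long (x) x 96 wide (y) x 36 high, 300 g (varies): flat underside, 6 mm floor, solid 30 mm lip at each end, 7 mm side walls, and midway, from lip to lip along x, a grip rib 14 mm thick, level with the rim (pinch it from above; 34 mm free each side). Clay tiles are fixed in its corners only. Origin: centre of underside; z up. Both ends alike. 3 to 5 trays are there
- tray3: wooden tray 160 long (x) x 96 wide (y) x 36 high, 300 g (varies): flat underside, 6 mm floor, solid 30 mm lip at each end, 7 mm side walls, and midway, from lip to lip along x, a grip rib 14 mm thick, level with the rim (pinch it from above; 34 mm free each side). Clay tiles are fixed in its corners only. Origin: centre of underside; z up. Both ends alike. 3 to 5 trays are there
- tray4: wooden tray 160 long (x) x 96 wide (y) x 36 high, 300 g (varies): flat underside, 6 mm floor, solid 30 mm lip at each end, 7 mm side walls, and midway, from lip to lip along x, a grip rib 14 mm thick, level with the rim (pinch it from above; 34 mm free each side). Clay tiles are fixed in its corners only. Origin: centre of underside; z up. Both ends alike. 3 to 5 trays are there
- tray5: wooden tray 160 long (x) x 96 wide (y) x 36 high, 300 g (varies): flat underside, 6 mm floor, solid 30 mm lip at each end, 7 mm side walls, and midway, from lip to lip along x, a grip rib 14 mm thick, level with the rim (pinch it from above; 34 mm free each side). Clay tiles are fixed in its corners only. Origin: centre of underside; z up. Both ends alike. 3 to 5 trays are there
- bowl: bystander: white bowl 110 mm across, 50 high; origin under its centre
- cup: bystander: terracotta cup 70 mm across, 75 high; origin under its centre
- jar: bystander: white jar 72 mm across, 90 high; origin under its centre

How it is judged:
On the way, in this order (a step that is already met when the one before it is completed fails the run):
1. the wedge is tapped home before any tray is put on the rack (value of joint wedge_in above 0.0315 m and horizontal distance between each of tray1, tray2, tray3, tray4, tray5 and rack above 0.075 m), for 0.2 s.
2. the tamper stands upright on the bench again, let go, clear of the rack (height (world z) of tamper below 0.01 m and angle between tamper's own z axis and vertical below 0.15 rad and horizontal distance between tamper and rack above 0.1 m and linear speed of tamper below 0.02 m/s and contact force between the fingers and tamper below 0.2 N), for 0.2 s.
3. all the trays that are there are stacked in the stagger (y of tray1 in the frame of rack between -0.01 and 0.01 m and angle between the x axis of each of tray1, tray2, tray3, tray4, tray5 and the x axis of rack, either way round below 0.14 rad and angle between each of tray1, tray2, tray3, tray4, tray5's own z axis and vertical below 0.08 rad and ((x of tray1 in the frame of rack between -0.04 and -0.02 m and z of tray1 in the frame of rack between 0.045 and 0.057 m) or (x of tray1 in the frame of rack between -0.01 and 0.01 m and z of tray1 in the frame of rack between 0.081 and 0.093 m) or (x of tray1 in the frame of rack between -0.04 and -0.02 m and z of tray1 in the frame of rack between 0.117 and 0.129 m) or (x of tray1 in the frame of rack between -0.01 and 0.01 m and z of tray1 in the frame of rack between 0.153 and 0.165 m) or (x of tray1 in the frame of rack between -0.04 and -0.02 m and z of tray1 in the frame of rack between 0.189 and 0.201 m)) and y of tray2 in the frame of rack between -0.01 and 0.01 m and ((x of tray2 in the frame of rack between -0.04 and -0.02 m and z of tray2 in the frame of rack between 0.045 and 0.057 m) or (x of tray2 in the frame of rack between -0.01 and 0.01 m and z of tray2 in the frame of rack between 0.081 and 0.093 m) or (x of tray2 in the frame of rack between -0.04 and -0.02 m and z of tray2 in the frame of rack between 0.117 and 0.129 m) or (x of tray2 in the frame of rack between -0.01 and 0.01 m and z of tray2 in the frame of rack between 0.153 and 0.165 m) or (x of tray2 in the frame of rack between -0.04 and -0.02 m and z of tray2 in the frame of rack between 0.189 and 0.201 m)) and y of tray3 in the frame of rack between -0.01 and 0.01 m and ((x of tray3 in the frame of rack between -0.04 and -0.02 m and z of tray3 in the frame of rack between 0.045 and 0.057 m) or (x of tray3 in the frame of rack between -0.01 and 0.01 m and z of tray3 in the frame of rack between 0.081 and 0.093 m) or (x of tray3 in the frame of rack between -0.04 and -0.02 m and z of tray3 in the frame of rack between 0.117 and 0.129 m) or (x of tray3 in the frame of rack between -0.01 and 0.01 m and z of tray3 in the frame of rack between 0.153 and 0.165 m) or (x of tray3 in the frame of rack between -0.04 and -0.02 m and z of tray3 in the frame of rack between 0.189 and 0.201 m)) and y of tray4 in the frame of rack between -0.01 and 0.01 m and ((x of tray4 in the frame of rack between -0.04 and -0.02 m and z of tray4 in the frame of rack between 0.045 and 0.057 m) or (x of tray4 in the frame of rack between -0.01 and 0.01 m and z of tray4 in the frame of rack between 0.081 and 0.093 m) or (x of tray4 in the frame of rack between -0.04 and -0.02 m and z of tray4 in the frame of rack between 0.117 and 0.129 m) or (x of tray4 in the frame of rack between -0.01 and 0.01 m and z of tray4 in the frame of rack between 0.153 and 0.165 m) or (x of tray4 in the frame of rack between -0.04 and -0.02 m and z of tray4 in the frame of rack between 0.189 and 0.201 m)) and y of tray5 in the frame of rack between -0.01 and 0.01 m and ((x of tray5 in the frame of rack between -0.04 and -0.02 m and z of tray5 in the frame of rack between 0.045 and 0.057 m) or (x of tray5 in the frame of rack between -0.01 and 0.01 m and z of tray5 in the frame of rack between 0.081 and 0.093 m) or (x of tray5 in the frame of rack between -0.04 and -0.02 m and z of tray5 in the frame of rack between 0.117 and 0.129 m) or (x of tray5 in the frame of rack between -0.01 and 0.01 m and z of tray5 in the frame of rack between 0.153 and 0.165 m) or (x of tray5 in the frame of rack between -0.04 and -0.02 m and z of tray5 in the frame of rack between 0.189 and 0.201 m))), for 0.3 s.
At the end, for the whole second after the job is handed in: Wedge home (31.5 mm or more). Tamper upright on the bench, 100 mm or more from the rack's origin. All trays level and at rest on the bottom tray, square within 0.14 rad and 10 mm; 1st, 3rd and 5th shifted 30 mm away from the block, 2nd and 4th in line with the bottom tray, within 10 mm (all of step 3 and value of joint wedge_in above 0.0315 m and height (world z) of tamper below 0.01 m and angle between tamper's own z axis and vertical below 0.15 rad and horizontal distance between tamper and rack above 0.1 m and linear speed of each of tamper, tray1, tray2, tray3, tray4, tray5 below 0.02 m/s); the robot touches nothing.
It fails at once if the bare fingers push on the wedge (contact force between the fingers and wedge above 3 N).
It fails at once if the bowl is pushed away or knocked over (distance of bowl from where it was at the start of the episode above 0.03 m or angle between bowl's own z axis and vertical above 0.5 rad).
It fails at once if the cup is pushed away or knocked over (distance of cup from where it was at the start of the episode above 0.03 m or angle between cup's own z axis and vertical above 0.5 rad).
It fails at once if the jar is pushed away or knocked over (distance of jar from where it was at the start of the episode above 0.03 m or angle between jar's own z axis and vertical above 0.5 rad).
Of tray1, tray2, tray3, tray4, tray5 only 3 to 5 are there at a start; the rules pass over those that are not, and their reading is None.
At some moment in a run one of tamper, tray1, tray2, tray3, tray4, tray5 may be knocked a few centimetres aside while the robot is not near it.
Once in a run the grip may slacken for a moment while it holds something.
It also fails if it takes over 210 s, if anything falls off the work surface, if the arm or the gripper's body presses on something with over 40 N, if the wrist force passes 120 N, or if a joint passes its speed limit or range.

### The arm

A 6-joint arm with a two-finger parallel gripper is mounted at the origin on the work surface. World frame = base frame: x ahead of the robot, y to its left, z up, the work surface at z = 0. Lengths are in m, angles in rad, forces in N, time in s.
With the tool pointing down it reaches from about 0.325 to 0.75 m from the base axis. Payload 7.6 kg.
Tool frame: the origin (TCP) lies midway between the tips of the shut fingers; the grasp point (between the pads) lies 19 mm behind it; z points along the fingers, x is the direction in which the jaws open and shut, and the axes are right-handed (so a half turn about z gives the same grasp; the last joint's range is limited). The gripper opens to 85 mm and grips with 20 to 120 N. Pads are 22 mm wide; open, the fingers measure 114 mm over their backs; the gripper's body (76 mm by 85 mm) begins 54 mm behind the grasp point. The pads swing forward as they close: fully open they stand 13 mm farther back than shut.
Start: joints at [-1.381, 0.052, 1.401, -0, 1.689, -0.07], TCP at [0.135, -0.507, 0.231] pointing down, gripper open.
Joint ranges: [-2.9, 2.9], [-0.91, 2.17], [0.12, 2.37], [-1.06, 4.2], [0.26, 2.73], [-2.93, 2.93]. Speed limits (rad/s): [2.57, 2.57, 3.01, 3.14, 3.14, 3.14].

### API

Orientations are given as a 3x3 rotation matrix whose columns are the frame's x, y, z axes.
In Python, from rig import ctrl gives the robot as it stands.
- The arm moves only by the tool step_arm, never from a script. Its argument "steps" is a list of rows, each an object with "twist": the turn, a rotation vector about the world's x, y, z in rad, a list of three; "dp": the shift along the world's x, y, z in mm, a list of three; "jaw": the finger opening in mm, from 0 to 85.4. A call has 1 to 8 rows; each row is the pose to reach, as a shift and turn from the pose commanded when the call began; what a row does not reach only later rows make up. A row lasts 1/8 s, in which the tool goes at most 62.5 mm and 10.7 degrees, less where a joint would pass 70% of its speed; a pose out of reach is approached as far as the arm can. A call with a gripper value outside its range is refused whole. The fingers move at their own pace and stop on an object; "force" is the grip in N (left out, the last holds). Time passes only in rows, so rows that repeat a pose let the fingers close. It gives the time, the measured TCP pose, the force and the opening at its end, in the units of the state.
- ctrl.get_state(): the state, without advancing time (a new reading comes with each control period).
- ctrl.read_camera(name): name is "scene" or "top"; returns the picture (384x512x3 uint8, red, green, blue); there is no depth.
- ctrl.calibration(name): a dict with "camera_matrix" (3x3 intrinsics, pixels), "D" ([k1, k2, p1, p2, k3] as OpenCV has them; the pictures are not rectified), "pose" (4x4, takes a point from camera to world coordinates). Camera axes: x right, y down, z forward; pixel columns grow to the right and rows downward; lengths in m; the calibration is good to about 2 mm. A picture is of the moment at which its call begins. calibration takes no time and is no camera call.
- ctrl.sign_off(): hands the job in, once; it reports no verdict.
The state is a dict: "time": time; "qpos": joint angles; "joint_vel": joint speeds; "effort": joint torques, N m; "tool_pos": TCP position; "eef_rot": TCP orientation; "ft_force": force on the tool from outside, world axes, zero at the start; "ft_torque": the same for the moment, N m; "width": opening from 0.0 (shut) to 1.0 (fully open).
Only numpy, scipy, OpenCV 4.12 (cv2) and the standard library are available. Lean on these libraries where they do the work, as an engineer would, in place of code of your own. Each camera call takes 0.05 s, during which the arm holds its last target.

## Working session

There is one attempt and no reset: what is moved stays moved. The work goes in short steps, Python scripts to look and compute and a tool call to move; the robot and the scene stay as the last step left them, time stands still between calls to the robot, and variables do not carry over. Pictures are saved under pics/ and viewed, and the job is handed in when it is done.

Besides the shell and the picture viewer there is one more tool, called after "Emit:" in YAML: its name, and indented under it one key for each argument. step_arm: Moves the arm, as the interface text tells. Its arguments: {"type":"object","properties":{"steps":{"type":"array","items":{"type":"object","properties":{"twist":{"type":"array","items":{"type":"number"}},"dp":{"type":"array","items":{"type":"number"}},"jaw":{"type":"number"}}}},"force":{"type":"number"}},"required":["steps"]}

```bash
mkdir -p pics; ls; cat > h.py <<'E'
import numpy as np, cv2, json
from rig import ctrl
def snap(name,fn,crop=None,scale=1):
    im=ctrl.read_camera(name); np.save('pics/'+fn+'.npy',im)
    show(im,fn,crop,scale); return im
def show(im,fn,crop=None,scale=1):
    if crop: x0,y0,x1,y1=crop; im=im[y0:y1,x0:x1]
    im=cv2.resize(im,None,fx=scale,fy=scale,interpolation=cv2.INTER_CUBIC)
    cv2.imwrite('pics/'+fn+'.png',im[...,::-1])
def world(name,pts,z):
    c=ctrl.calibration(name);K=np.array(c['camera_matrix']);D=np.array(c['D']);T=np.array(c['pose'])
    p=cv2.undistortPoints(np.array(pts,float).reshape(-1,1,2),K,D).reshape(-1,2)
    d=np.c_[p,np.ones(len(p))]@T[:3,:3].T; o=T[:3,3]
    z=np.broadcast_to(z,len(p)); return o+d*((z-o[2])/d[:,2])[:,None]
def pix(name,P):
    c=ctrl.calibration(name);K=np.array(c['camera_matrix']);D=np.array(c['D']);T=np.linalg.inv(np.array(c['pose']))
    return cv2.projectPoints(np.array(P,float).reshape(-1,1,3),cv2.Rodrigues(T[:3,:3])[0],T[:3,3],K,D)[0].reshape(-1,2)
E
python3 - <<'E'
from h import *
snap('top','t0',scale=1.5);snap('scene','s0',scale=1.5)
print(ctrl.get_state())
for n in('top','scene'):print(ctrl.calibration(n)['pose'])
E
```

```text
pics
{'time': 0.1, 'qpos': array([-1.38132936e+00,  5.27764267e-02,  1.40164348e+00, -9.26170930e-06,
        1.68859544e+00, -7.03203020e-02]), 'joint_vel': array([ 7.18109958e-05,  2.98480314e-04, -2.26243037e-03, -5.13218742e-04,
       -8.39970834e-04,  4.89202478e-04]), 'effort': array([ 6.48234291e-04, -3.82584071e+01, -3.60985065e+01, -1.27422213e-04,
        4.73753462e-03,  2.07400450e-05]), 'tool_pos': array([ 0.13481701, -0.50711122,  0.23054502]), 'eef_rot': array([[ 2.56873725e-01, -9.66444935e-01, -2.76976094e-04],
       [-9.66443932e-01, -2.56873858e-01,  1.39549960e-03],
       [-1.41982144e-03, -9.07853166e-05, -9.99998988e-01]]), 'ft_force': array([ 0.27499784,  0.27335634, -0.25896533]), 'ft_torque': array([0.01867062, 0.03326069, 0.01527372]), 'width': 1.0012835683625612}
[[ 0.02123159 -0.98219408  0.1866655   0.38838698]
 [-0.99972195 -0.02277293 -0.00611659 -0.11301378]
 [ 0.0102586  -0.18648373 -0.98240449  1.20590348]
 [ 0.          0.          0.          1.        ]]
[[ 0.13058203  0.63692621 -0.75978506  1.31469286]
 [ 0.99132087 -0.09563426  0.09020541 -0.19180705]
 [-0.01520729 -0.76497    -0.64388636  0.71511366]
 [ 0.          0.          0.          1.        ]]
```

View pics/t0.png

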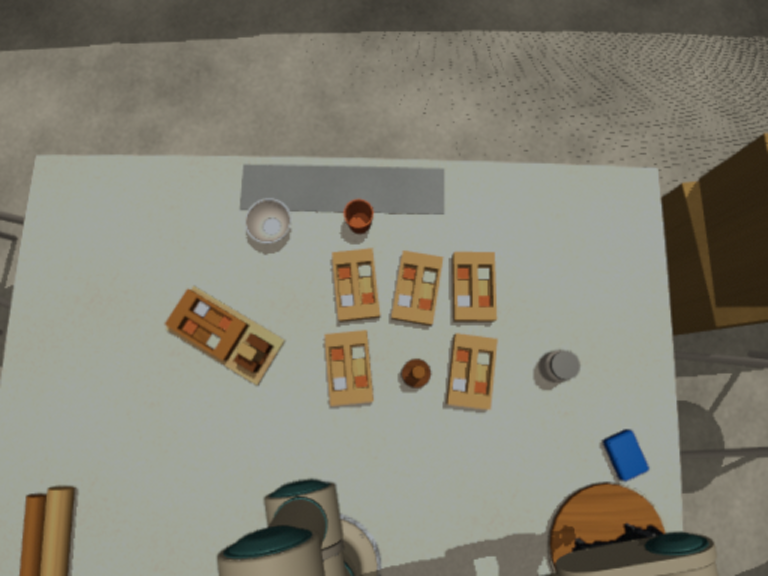

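View pics/s0.png

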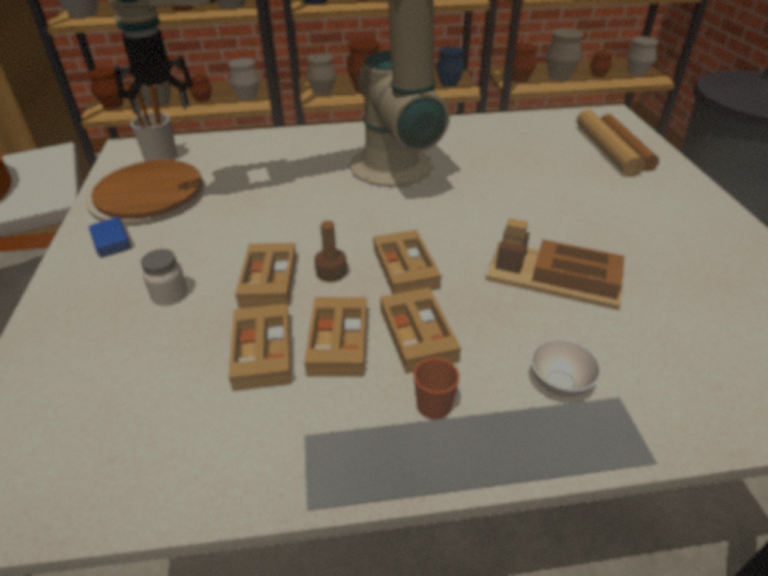

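Five loose trays in a 2-column cluster, with the tamper at about (415,373) in the 1.5x top view, and the rack at about (225,335) with its block toward lower right. Next I'll enlarge the crops.

```bash
python3 - <<'E'
from h import *
im=np.load('pics/t0.npy')
show(im,'t0a',(205,155,345,285),5.5);show(im,'t0b',(100,180,200,265),8)
show(np.load('pics/s0.npy'),'s0b',(310,130,430,210),6.5)
E
```

```text
(no output)
```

View pics/t0a.png

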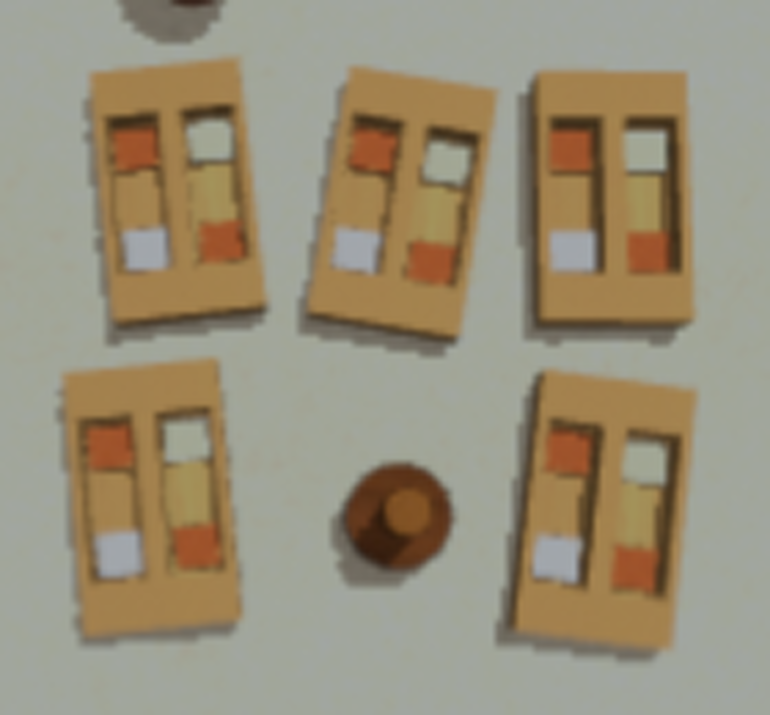

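View pics/t0b.png

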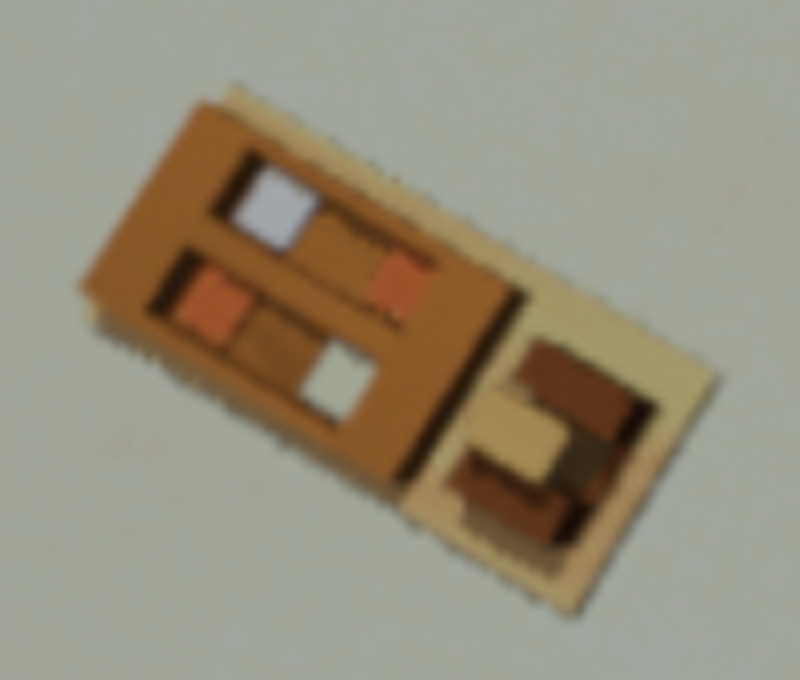

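View pics/s0b.png

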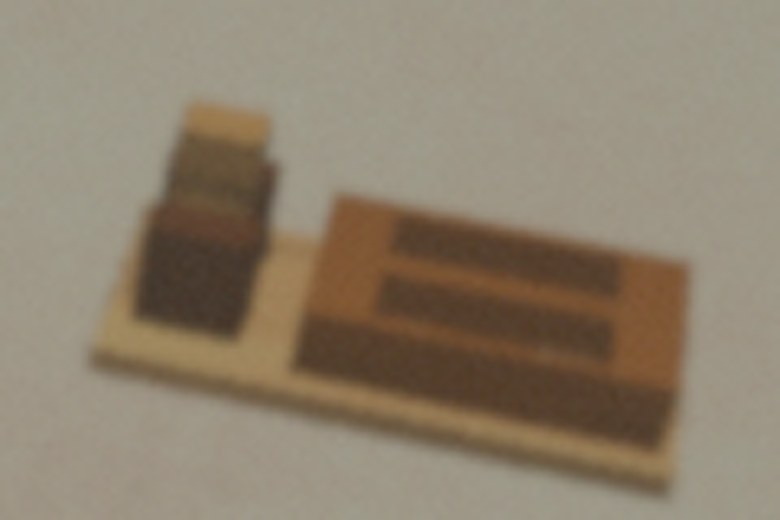

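```bash
cat >> h.py <<'E'
def uncrop(pts,x0,y0,s): return (np.array(pts,float)+.5)/s-.5+[x0,y0]
def rect(name,pts,z):
    "corners in order -> centre, yaw of long side, lengths"
    w=world(name,pts,z); c=w.mean(0)
    e=[w[(i+1)%4]-w[i] for i in range(4)]; L=[np.linalg.norm(v)*1e3 for v in e]
    i=int(np.argmax([L[0]+L[2],L[1]+L[3]])); v=e[i]-e[i+2]
    yaw=np.degrees(np.arctan2(v[1],v[0]))
    return np.round(c*1e3,1),round(yaw,1),np.round(L,1)
E
python3 - <<'E'
from h import *
T=dict(A=[(92,74),(240,58),(266,307),(112,322)],B=[(350,67),(497,91),(459,337),(307,313)],C=[(537,72),(687,72),(692,319),(537,320)],
D=[(62,374),(218,358),(241,620),(82,636)],E=[(543,370),(695,391),(671,648),(513,628)])
for k,v in T.items(): print(k,*rect('top',uncrop(v,205,155,5.5),.036))
print('rack',*rect('top',uncrop([(205,100),(523,290),(400,484),(82,288)],100,180,8),.051))
print('tamper',world('top',uncrop([(398,517),(407,510)],205,155,5.5),[.04,.12])*1e3)
wt=uncrop([(490,390),(570,432),(545,480),(470,440)],100,180,8)
for z in(.12,.115,.11,.108): print('wedge',z,*rect('top',wt,z))
for z in(.12,.115,.11,.108): print('wedgeS',z,*rect('scene',uncrop([(185,100),(272,105),(268,138),(190,135)],310,130,6.5),z))
E
```

```text
A [624.8 -44.7  36. ] -172.9 [ 94.4 160.3  95.7 159. ]
B [ 620.6 -186.5   36. ] 171.5 [ 94.4 159.1  95.2 159.8]
C [ 627.7 -318.5   36. ] 180.0 [ 96.  158.6  96.8 158.8]
D [434.  -34.6  36. ] -173.3 [ 96.5 159.3  96.1 158.9]
E [ 432.3 -312.3   36. ] 173.6 [ 94.9 156.8  96.4 157.7]
rack [521.9 287.6  51. ] -118.7 [162.9  94.3 162.6  93.8]
tamper [[ 424.24533552 -185.1127925    40.        ]
 [ 425.80807346 -185.20384979  120.        ]]
wedge 0.12 [458.6 172.7 120. ] -115.6 [36.2 20.8 34.  20.8]
wedge 0.115 [459. 174. 115.] -115.6 [36.4 20.9 34.1 20.9]
wedge 0.11 [459.3 175.3 110. ] -115.6 [36.6 21.  34.3 21. ]
wedge 0.108 [459.4 175.8 108. ] -115.6 [36.6 21.  34.4 21. ]
wedgeS 0.12 [479.5 172.1 120. ] 76.3 [37.7 26.3 33.3 27.3]
wedgeS 0.115 [472.5 175.1 115. ] 76.3 [38.  26.5 33.6 27.5]
wedgeS 0.11 [465.4 178.2 110. ] 76.3 [38.4 26.7 33.8 27.7]
wedgeS 0.108 [462.6 179.4 108. ] 76.3 [38.5 26.8 34.  27.8]
```

Trays, rack (521.9, 287.6, yaw −118.7°), wedge and tamper all agree with their known sizes. The wedge top is at about z 0.11. I'm going to the tamper now.

Emit:
step_arm:
  steps:
    - {"dp": [290,322,0],"jaw": 85}
    - {"dp": [290,322,0],"jaw": 85}
    - {"dp": [290,322,0],"jaw": 85}
    - {"dp": [290,322,0],"jaw": 85}
    - {"dp": [290,322,0],"jaw": 85}
    - {"dp": [290,322,0],"jaw": 85}
    - {"dp": [290,322,0],"jaw": 85}
    - {"dp": [290,322,0],"jaw": 85}
  force: 80

```text
validation failed for argument at $.st...
```

Emit:
step_arm:
  steps:
    - {"twist": [0,0,0],"dp": [290,322,0],"jaw": 85}
    - {"twist": [0,0,0],"dp": [290,322,0],"jaw": 85}
    - {"twist": [0,0,0],"dp": [290,322,0],"jaw": 85}
    - {"twist": [0,0,0],"dp": [290,322,0],"jaw": 85}
    - {"twist": [0,0,0],"dp": [290,322,0],"jaw": 85}
    - {"twist": [0,0,0],"dp": [290,322,0],"jaw": 85}
    - {"twist": [0,0,0],"dp": [290,322,0],"jaw": 85}
    - {"twist": [0,0,0],"dp": [290,322,0],"jaw": 85}
  force: 80

```text
time: 1.1
tool_pos: [0.4264, -0.1824, 0.2307]
eef_rot: [[0.263, -0.965, -0.001], [-0.965, -0.263, 0.001], [-0.001, 0.0, -1.0]]
ft_force: [-0.1, 0.0, -0.5]
width: 0.996
```

```bash
python3 - <<'E'
from h import *
snap('scene','s1',(140,110,340,270),4)
print(ctrl.get_state()['tool_pos'],pix('scene',[.4247,-.185,0]),pix('scene',[.4247,-.185,.12]))
E
```

```text
[ 0.42542615 -0.18402816  0.23078511] [[220.56318733 180.6090168 ]] [[217.58814743 147.97196147]]
```

View pics/s1.png

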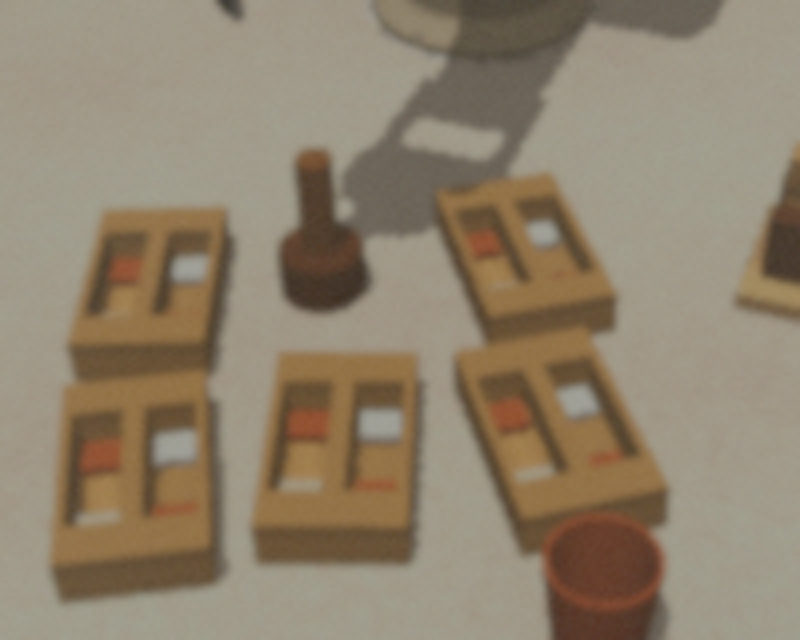

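The tamper hasn't moved: its top is at (218,149), against a predicted (217.6,148). I'll descend and grip.

Emit:
step_arm:
  steps:
    - {"twist": [0,0,0],"dp": [0,0,-60],"jaw": 85}
    - {"twist": [0,0,0],"dp": [0,0,-120],"jaw": 85}
    - {"twist": [0,0,0],"dp": [0,0,-160],"jaw": 85}
    - {"twist": [0,0,0],"dp": [0,0,-160],"jaw": 10}
    - {"twist": [0,0,0],"dp": [0,0,-160],"jaw": 10}
    - {"twist": [0,0,0],"dp": [0,0,-160],"jaw": 10}
    - {"twist": [0,0,0],"dp": [0,0,-160],"jaw": 10}
    - {"twist": [0,0,0],"dp": [0,0,-160],"jaw": 10}
  force: 100

```text
time: 2.15
tool_pos: [0.426, -0.1859, 0.0736]
eef_rot: [[0.257, -0.966, 0.003], [-0.966, -0.257, -0.002], [0.002, -0.003, -1.0]]
ft_force: [-2.4, 2.0, 6.7]
width: 0.308
```

Emit:
step_arm:
  steps:
    - {"twist": [0,0,0],"dp": [0,0,0],"jaw": 10}
    - {"twist": [0,0,0],"dp": [0,0,0],"jaw": 10}
    - {"twist": [0,0,0],"dp": [0,0,20],"jaw": 10}
    - {"twist": [0,0,0],"dp": [0,0,60],"jaw": 10}
    - {"twist": [0,0,0],"dp": [0,0,110],"jaw": 10}
    - {"twist": [0,0,0],"dp": [0,0,160],"jaw": 10}
    - {"twist": [0,0,0],"dp": [0,0,160],"jaw": 10}
  force: 100

```text
time: 3.02
tool_pos: [0.4263, -0.1862, 0.2362]
eef_rot: [[0.257, -0.966, 0.008], [-0.966, -0.257, -0.004], [0.006, -0.007, -1.0]]
ft_force: [0.3, 0.2, -4.9]
width: 0.304
```

Emit:
step_arm:
  steps:
    - {"twist": [0,0,0],"dp": [4,45,10],"jaw": 10}
    - {"twist": [0,0,0],"dp": [9,100,10],"jaw": 10}
    - {"twist": [0,0,0],"dp": [15,155,10],"jaw": 10}
    - {"twist": [0,0,0],"dp": [20,210,10],"jaw": 10}
    - {"twist": [0,0,0],"dp": [25,265,10],"jaw": 10}
    - {"twist": [0,0,0],"dp": [30,320,10],"jaw": 10}
    - {"twist": [0,0,0],"dp": [34,358,10],"jaw": 10}
    - {"twist": [0,0,0],"dp": [34,358,10],"jaw": 10}

```text
time: 4.03
tool_pos: [0.458, 0.1746, 0.2392]
eef_rot: [[0.261, -0.965, -0.003], [-0.965, -0.261, -0.001], [-0.0, 0.003, -1.0]]
ft_force: [-0.0, -0.5, -4.5]
width: 0.303
```

```bash
python3 - <<'E'
from h import *
snap('scene','s2',(280,70,440,210),4);snap('top','t2',(90,170,250,290),4)
print(ctrl.get_state())
E
```

```text
{'time': 4.125, 'qpos': array([ 2.84677812e-01, -4.79396993e-02,  1.48418601e+00, -5.90709225e-04,
        1.70809470e+00,  1.59490748e+00]), 'joint_vel': array([-0.02737406, -0.0135753 ,  0.00064497, -0.00043814,  0.00262219,
       -0.00103744]), 'effort': array([ 1.03139922e+00, -3.59545112e+01, -3.84476423e+01,  1.02200091e-01,
       -1.96736451e-02,  3.38941079e-02]), 'tool_pos': array([0.45834877, 0.1724012 , 0.23982069]), 'eef_rot': array([[ 2.57551590e-01, -9.66261383e-01, -2.47342373e-03],
       [-9.66264329e-01, -2.57548962e-01, -1.33347647e-03],
       [ 6.51459107e-04,  2.73342010e-03, -9.99996052e-01]]), 'ft_force': array([-0.26245657, -0.35299219, -3.70228255]), 'ft_torque': array([-0.01722935, -0.00171848,  0.0491929 ]), 'width': 0.3007780721753556}
```

View pics/s2.png

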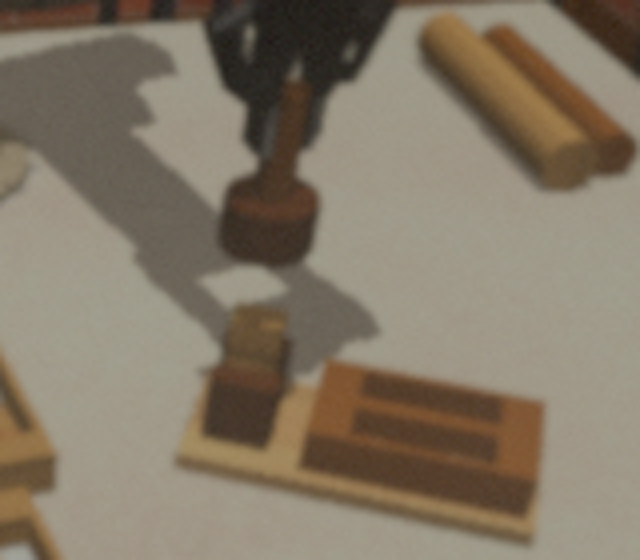

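```bash
python3 - <<'E'
from h import *
P=[[.4585,.1724,z] for z in(.166,.206,.286)]
print((pix('scene',P)-[280,70]+.5)*4)
E
```

```text
[[261.33406979 242.26327474]
 [269.67983135 191.67608232]
 [287.60893888  82.57028538]]
```

View pics/t2.png

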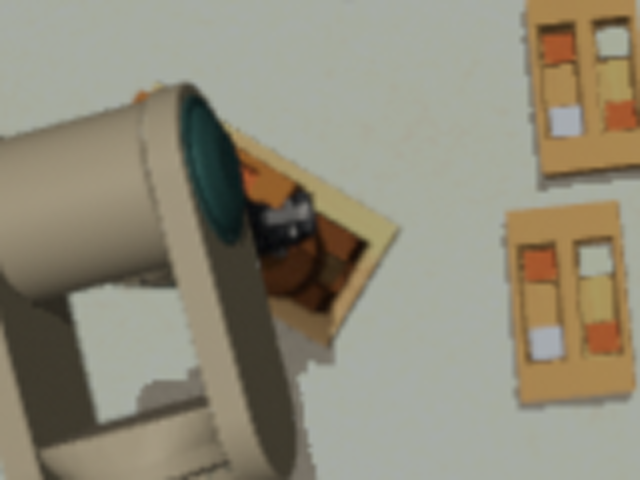

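Upright and over the wedge. I'll lower in two stages and watch the force.

Emit:
step_arm:
  steps:
    - {"twist": [0,0,0],"dp": [1,1,-25],"jaw": 10}
    - {"twist": [0,0,0],"dp": [1,1,-40],"jaw": 10}
    - {"twist": [0,0,0],"dp": [1,1,-44],"jaw": 10}
    - {"twist": [0,0,0],"dp": [1,1,-48],"jaw": 10}
    - {"twist": [0,0,0],"dp": [1,1,-52],"jaw": 10}
    - {"twist": [0,0,0],"dp": [1,1,-56],"jaw": 10}
    - {"twist": [0,0,0],"dp": [1,1,-60],"jaw": 10}
    - {"twist": [0,0,0],"dp": [1,1,-60],"jaw": 10}
  force: 120

```text
time: 5.12
tool_pos: [0.4601, 0.1737, 0.1818]
eef_rot: [[0.257, -0.966, 0.001], [-0.966, -0.257, 0.0], [0.0, -0.001, -1.0]]
ft_force: [-0.4, -0.2, 0.2]
width: 0.305
```

Emit:
step_arm:
  steps:
    - {"twist": [0,0,0],"dp": [0,0,-3],"jaw": 10}
    - {"twist": [0,0,0],"dp": [0,0,-6],"jaw": 10}
    - {"twist": [0,0,0],"dp": [0,0,-9],"jaw": 10}
    - {"twist": [0,0,0],"dp": [0,0,-12],"jaw": 10}
    - {"twist": [0,0,0],"dp": [0,0,-15],"jaw": 10}

```text
time: 5.75
tool_pos: [0.4603, 0.1738, 0.1675]
eef_rot: [[0.257, -0.966, 0.002], [-0.966, -0.257, 0.0], [0.0, -0.002, -1.0]]
ft_force: [-2.2, -0.8, 5.1]
width: 0.302
```

Emit:
step_arm:
  steps:
    - {"twist": [0,0,0],"dp": [0,0,-2],"jaw": 10}
    - {"twist": [0,0,0],"dp": [0,0,-4],"jaw": 10}
    - {"twist": [0,0,0],"dp": [0,0,-6],"jaw": 10}
    - {"twist": [0,0,0],"dp": [0,0,-6],"jaw": 10}

```text
time: 6.25
tool_pos: [0.4602, 0.1737, 0.161]
eef_rot: [[0.257, -0.966, 0.001], [-0.966, -0.257, 0.0], [0.0, -0.001, -1.0]]
ft_force: [-0.4, -0.2, 3.3]
width: 0.302
```

Emit:
step_arm:
  steps:
    - {"twist": [0,0,0],"dp": [0,0,-1.5],"jaw": 10}
    - {"twist": [0,0,0],"dp": [0,0,-3],"jaw": 10}
    - {"twist": [0,0,0],"dp": [0,0,-3],"jaw": 10}

```text
time: 6.62
tool_pos: [0.4603, 0.1738, 0.1584]
eef_rot: [[0.257, -0.966, 0.002], [-0.966, -0.257, 0.0], [0.0, -0.002, -1.0]]
ft_force: [-1.9, -0.8, 9.3]
width: 0.304
```

Emit:
step_arm:
  steps:
    - {"twist": [0,0,0],"dp": [0,0,-2],"jaw": 10}
    - {"twist": [0,0,0],"dp": [0,0,-2],"jaw": 10}

```text
time: 6.88
tool_pos: [0.4606, 0.1739, 0.1583]
eef_rot: [[0.257, -0.966, 0.003], [-0.966, -0.257, 0.001], [-0.0, -0.004, -1.0]]
ft_force: [-6.2, -1.6, 18.9]
width: 0.3
```

The force climbs with no further travel, at the expected home height. I'll lift and check.

Emit:
step_arm:
  steps:
    - {"twist": [0,0,0],"dp": [0,0,-2],"jaw": 10}
    - {"twist": [0,0,0],"dp": [0,0,-2],"jaw": 10}
    - {"twist": [0,0,0],"dp": [0,0,20],"jaw": 10}
    - {"twist": [0,0,0],"dp": [0,0,60],"jaw": 10}
    - {"twist": [0,0,0],"dp": [0,0,80],"jaw": 10}
    - {"twist": [0,0,0],"dp": [0,0,80],"jaw": 10}

```text
time: 7.62
tool_pos: [0.4602, 0.1737, 0.2354]
eef_rot: [[0.257, -0.966, 0.001], [-0.966, -0.257, 0.0], [0.0, -0.001, -1.0]]
ft_force: [-0.6, -0.3, -4.7]
width: 0.304
```

```bash
python3 - <<'E'
from h import *
snap('scene','s3',(280,60,440,210),4);print(ctrl.get_state()['tool_pos'])
snap('top','t3',scale=1.5)
E
```

```text
[0.45968234 0.17353817 0.23388801]
```

View pics/s3.png

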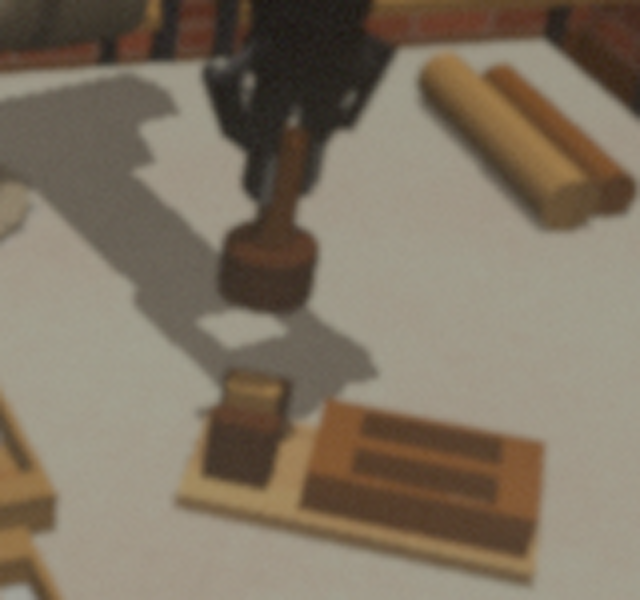

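View pics/t3.png

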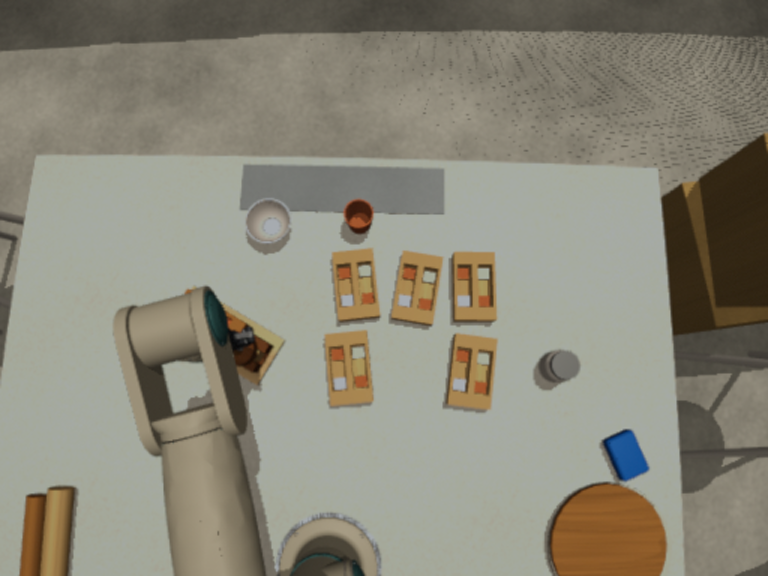

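The wedge is home. I'll return the tamper to its old spot.

Emit:
step_arm:
  steps:
    - {"twist": [0,0,0],"dp": [-4,-45,0],"jaw": 10}
    - {"twist": [0,0,0],"dp": [-9,-100,0],"jaw": 10}
    - {"twist": [0,0,0],"dp": [-15,-155,0],"jaw": 10}
    - {"twist": [0,0,0],"dp": [-20,-210,0],"jaw": 10}
    - {"twist": [0,0,0],"dp": [-25,-265,0],"jaw": 10}
    - {"twist": [0,0,0],"dp": [-30,-320,0],"jaw": 10}
    - {"twist": [0,0,0],"dp": [-35,-359,0],"jaw": 10}
    - {"twist": [0,0,0],"dp": [-35,-359,0],"jaw": 10}

```text
time: 8.72
tool_pos: [0.4237, -0.1873, 0.2329]
eef_rot: [[0.253, -0.967, -0.004], [-0.967, -0.253, 0.001], [-0.002, 0.003, -1.0]]
ft_force: [-0.5, 0.7, -4.7]
width: 0.302
```

Emit:
step_arm:
  steps:
    - {"twist": [0,0,0],"dp": [0,0,-50],"jaw": 10}
    - {"twist": [0,0,0],"dp": [0,0,-100],"jaw": 10}
    - {"twist": [0,0,0],"dp": [0,0,-140],"jaw": 10}
    - {"twist": [0,0,0],"dp": [0,0,-150],"jaw": 10}
    - {"twist": [0,0,0],"dp": [0,0,-154],"jaw": 10}
    - {"twist": [0,0,0],"dp": [0,0,-156],"jaw": 10}
    - {"twist": [0,0,0],"dp": [0,0,-156],"jaw": 10}

```text
time: 9.6
tool_pos: [0.4255, -0.1857, 0.0805]
eef_rot: [[0.257, -0.966, 0.002], [-0.966, -0.257, -0.001], [0.002, -0.002, -1.0]]
ft_force: [0.2, -0.0, -4.5]
width: 0.301
```

Emit:
step_arm:
  steps:
    - {"twist": [0,0,0],"dp": [0,0,-3],"jaw": 10}
    - {"twist": [0,0,0],"dp": [0,0,-5],"jaw": 10}
    - {"twist": [0,0,0],"dp": [0,0,-6],"jaw": 10}
    - {"twist": [0,0,0],"dp": [0,0,-6],"jaw": 10}

```text
time: 10.1
tool_pos: [0.425, -0.1854, 0.0738]
eef_rot: [[0.257, -0.966, 0.0], [-0.966, -0.257, -0.0], [0.0, -0.0, -1.0]]
ft_force: [-2.2, 1.7, 1.6]
width: 0.302
```

Emit:
step_arm:
  steps:
    - {"twist": [0,0,0],"dp": [0,0,0],"jaw": 45}
    - {"twist": [0,0,0],"dp": [0,0,0],"jaw": 85}
    - {"twist": [0,0,0],"dp": [0,0,0],"jaw": 85}
    - {"twist": [0,0,0],"dp": [0,0,0],"jaw": 85}
    - {"twist": [0,0,0],"dp": [0,0,50],"jaw": 85}
    - {"twist": [0,0,0],"dp": [0,0,110],"jaw": 85}
    - {"twist": [0,0,0],"dp": [0,0,156],"jaw": 85}
    - {"twist": [0,0,0],"dp": [0,0,156],"jaw": 85}

```text
time: 11.1
tool_pos: [0.4263, -0.1862, 0.2337]
eef_rot: [[0.257, -0.966, 0.007], [-0.966, -0.257, -0.004], [0.006, -0.006, -1.0]]
ft_force: [0.2, -0.1, -0.7]
width: 0.994
```

```bash
python3 - <<'E'
from h import *
snap('top','t4',(80,120,380,320),2.6);snap('scene','s4',scale=1.5)
E
```

```text
(no output)
```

View pics/t4.png

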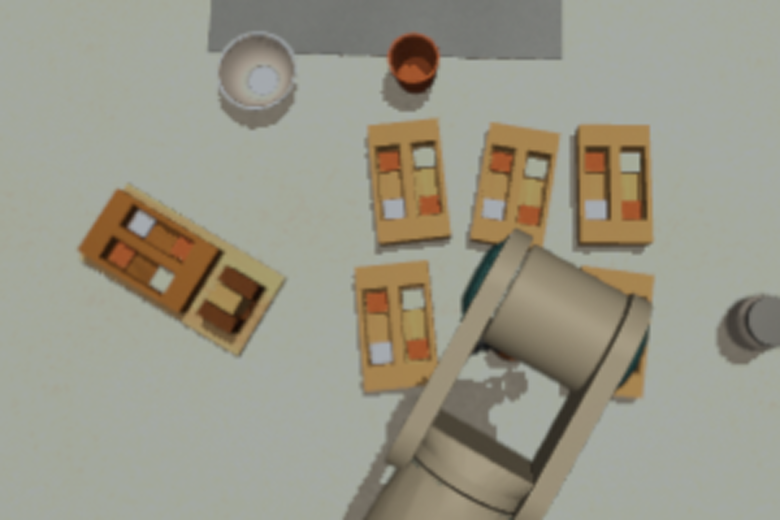

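View pics/s4.png

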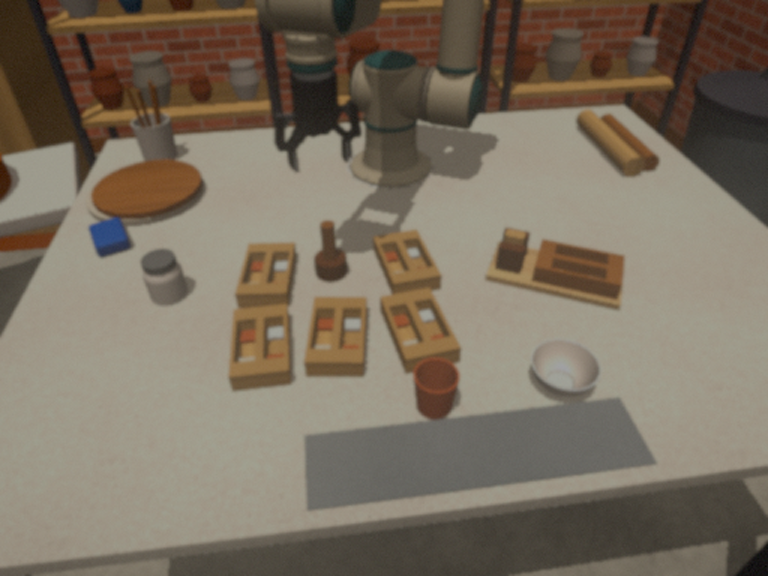

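```bash
python3 - <<'E'
from h import *
print(rect('scene',uncrop([(338,193),(690,262),(662,388),(303,316)],310,130,6.5),.051))
E
```

```text
(array([527.9, 289.2,  51. ]), np.float64(62.1), array([156.5,  96. , 150.1,  98. ]))
```

```bash
cat >> h.py <<'E'
def overlay(name,im,cx,cy,yaw,z,crop,s,fn,extra=[]):
    x0,y0,x1,y1=crop; o=cv2.resize(im[y0:y1,x0:x1],None,fx=s,fy=s,interpolation=cv2.INTER_CUBIC)
    t=np.radians(yaw);R=np.array([[np.cos(t),-np.sin(t)],[np.sin(t),np.cos(t)]])
    def poly(b,z,col):
        P=[list(R@np.array(q)/1e3+np.array([cx,cy])/1e3)+[z] for q in b]
        u=((pix(name,P)-[x0,y0]+.5)*s).round().astype(int); cv2.polylines(o,[u],True,col,1)
    poly([(80,48),(-80,48),(-80,-48),(80,-48)],z,(0,255,255))
    for b,zz in extra: poly(b,zz,(255,0,255))
    cv2.imwrite('pics/'+fn+'.png',o[...,::-1])
RK=[([(155,36),(105,36),(105,-36),(155,-36)],.07)]
E
python3 - <<'E'
from h import *
im=np.load('pics/t4.npy')
overlay('top',im,521.9,287.6,-118.7,.051,(100,180,200,265),7.5,'o1',RK)
im=np.load('pics/s4.npy')
overlay('scene',im,521.9,287.6,-118.7,.051,(310,130,430,210),6.5,'o2',RK)
E
```

```text
(no output)
```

View pics/o1.png

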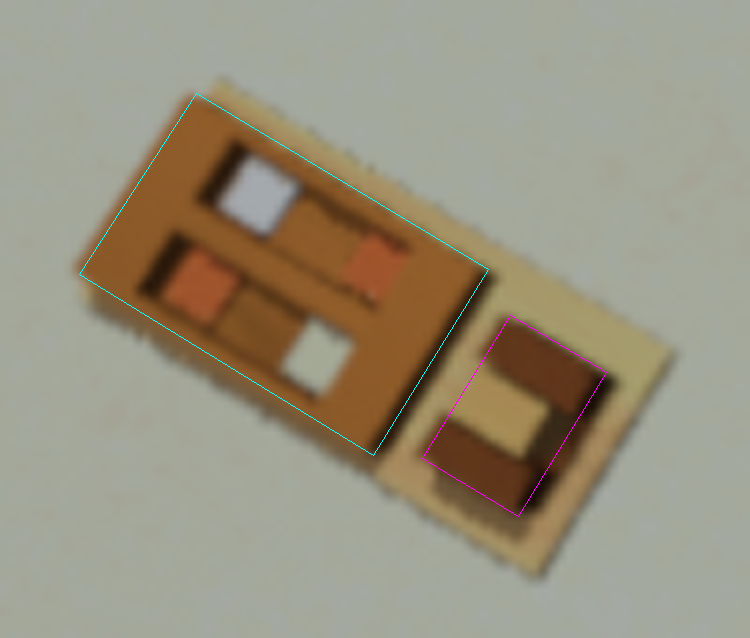

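View pics/o2.png

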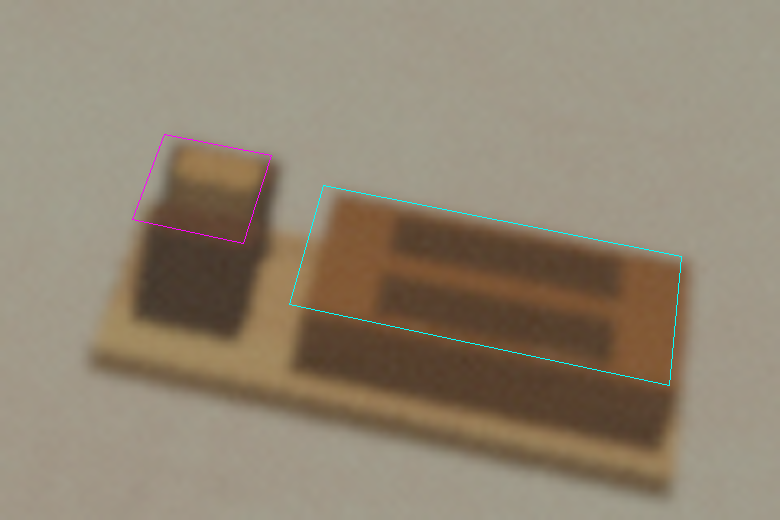

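Top overlay fits the rack and all trays are unchanged; the tamper stands and the wedge is home. Next, tray D (434, −35).

Emit:
step_arm:
  steps:
    - {"twist": [0,0,-0.07],"dp": [4,50,0],"jaw": 60}
    - {"twist": [0,0,-0.143],"dp": [7,105,0],"jaw": 34}
    - {"twist": [0,0,-0.143],"dp": [9,151,0],"jaw": 34}
    - {"twist": [0,0,-0.143],"dp": [9,151,-60],"jaw": 34}
    - {"twist": [0,0,-0.143],"dp": [9,151,-120],"jaw": 34}
    - {"twist": [0,0,-0.143],"dp": [9,151,-150],"jaw": 34}
    - {"twist": [0,0,-0.143],"dp": [9,151,-150],"jaw": 34}
  force: 80

```text
time: 12.08
tool_pos: [0.4311, -0.0339, 0.0756]
eef_rot: [[0.117, -0.993, -0.008], [-0.993, -0.117, 0.001], [-0.002, 0.008, -1.0]]
ft_force: [1.0, -0.7, 0.6]
width: 0.401
```

```bash
python3 - <<'E'
from h import *
snap('scene','s5',(200,100,340,220),5.5)
s=ctrl.get_state();print(s['tool_pos'],s['width'],np.degrees(np.arctan2(s['eef_rot'][1,0],s['eef_rot'][0,0])))
E
```

```text
[ 0.43278387 -0.0342124   0.0780358 ] 0.39615194983487356 -83.30997604133945
```

View pics/s5.png

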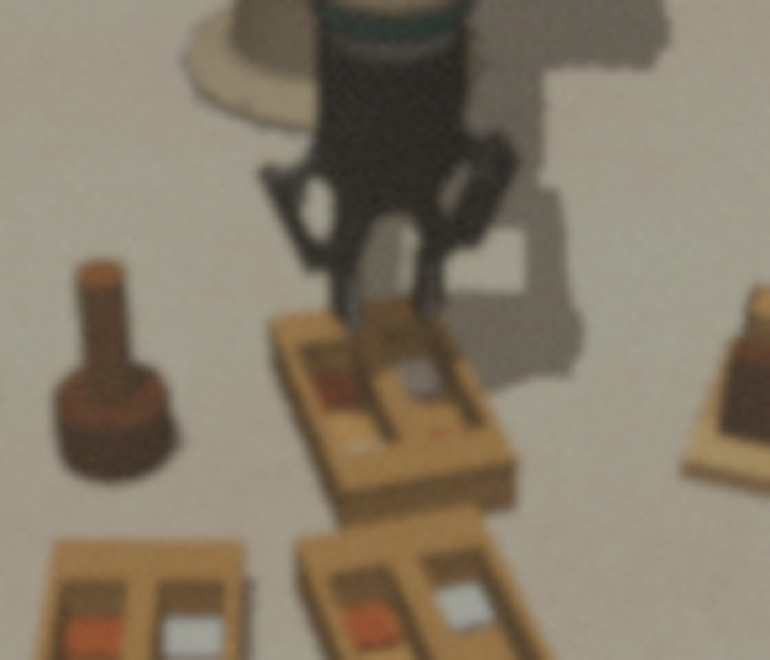

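Fingers straddle the rib. Descend and grip.

Emit:
step_arm:
  steps:
    - {"twist": [0,0,0],"dp": [0,0,-40],"jaw": 34}
    - {"twist": [0,0,0],"dp": [0,0,-60],"jaw": 34}
    - {"twist": [0,0,0],"dp": [0,0,-69],"jaw": 34}
    - {"twist": [0,0,0],"dp": [0,0,-69],"jaw": 34}
    - {"twist": [0,0,0],"dp": [0,0,-69],"jaw": 0}
    - {"twist": [0,0,0],"dp": [0,0,-69],"jaw": 0}
    - {"twist": [0,0,0],"dp": [0,0,-69],"jaw": 0}
    - {"twist": [0,0,0],"dp": [0,0,-69],"jaw": 0}
  force: 80

```text
time: 13.12
tool_pos: [0.435, -0.0345, 0.0119]
eef_rot: [[0.117, -0.993, 0.003], [-0.993, -0.117, -0.0], [0.001, -0.003, -1.0]]
ft_force: [-0.2, 0.9, 7.3]
width: 0.146
```

Emit:
step_arm:
  steps:
    - {"twist": [0,0,0],"dp": [0,0,30],"jaw": 0}
    - {"twist": [0,0,0],"dp": [0,0,80],"jaw": 0}
    - {"twist": [0,0,0],"dp": [0,0,130],"jaw": 0}
    - {"twist": [0,0,0],"dp": [0,0,160],"jaw": 0}
    - {"twist": [0,0,0],"dp": [0,0,160],"jaw": 0}

```text
time: 13.75
tool_pos: [0.4351, -0.0346, 0.1728]
eef_rot: [[0.117, -0.993, 0.005], [-0.993, -0.117, -0.001], [0.002, -0.005, -1.0]]
ft_force: [0.4, -0.9, -3.3]
width: 0.146
```

Emit:
step_arm:
  steps:
    - {"twist": [0,0,0.12],"dp": [12,40,0],"jaw": 0}
    - {"twist": [0,0,0.28],"dp": [28,95,0],"jaw": 0}
    - {"twist": [0,0,0.44],"dp": [44,150,0],"jaw": 0}
    - {"twist": [0,0,0.6],"dp": [60,205,0],"jaw": 0}
    - {"twist": [0,0,0.76],"dp": [76,260,0],"jaw": 0}
    - {"twist": [0,0,0.9],"dp": [92,315,0],"jaw": 0}
    - {"twist": [0,0,0.953],"dp": [102,349,0],"jaw": 0}
    - {"twist": [0,0,0.953],"dp": [102,349,0],"jaw": 0}

```text
time: 14.75
tool_pos: [0.5349, 0.3164, 0.1668]
eef_rot: [[0.879, -0.477, -0.004], [-0.477, -0.879, -0.002], [-0.003, 0.004, -1.0]]
ft_force: [-0.3, 0.1, -2.7]
width: 0.142
```

```bash
cat >> h.py <<'E'
def st():
    s=ctrl.get_state();R=s['eef_rot'];print(round(s['time'],2),(s['tool_pos']*1e3).round(1),'w',round(s['width']*85.4,1),'yaw',np.degrees(np.arctan2(R[1,0],R[0,0])).round(2),'tilt',R[:2,2].round(4),'F',s['ft_force'].round(1))
E
python3 - <<'E'
from h import *
snap('scene','s6',(280,60,440,210),4);st()
E
```

```text
14.8 [535.  315.  167.3] w 12.3 yaw -28.63 tilt [-0.0037 -0.0022] F [-0.5 -1.3 -2.6]
```

View pics/s6.png

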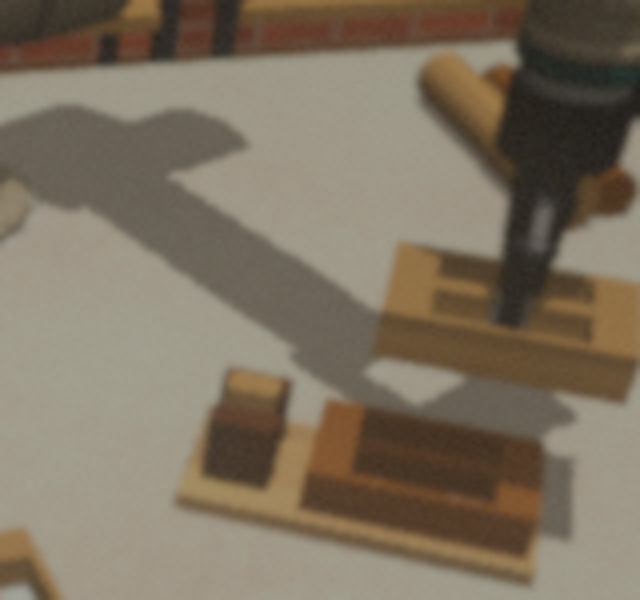

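Emit:
step_arm:
  steps:
    - {"twist": [0,0,0],"dp": [1,-0.5,-40],"jaw": 0}
    - {"twist": [0,0,0],"dp": [1,-0.5,-75],"jaw": 0}
    - {"twist": [0,0,0],"dp": [1,-0.5,-92],"jaw": 0}
    - {"twist": [0,0,0],"dp": [1,-0.5,-98],"jaw": 0}
    - {"twist": [0,0,0],"dp": [1,-0.5,-102],"jaw": 0}
    - {"twist": [0,0,0],"dp": [1,-0.5,-104],"jaw": 0}
    - {"twist": [0,0,0],"dp": [1,-0.5,-104],"jaw": 0}

```text
time: 15.68
tool_pos: [0.5372, 0.3143, 0.0671]
eef_rot: [[0.877, -0.48, 0.001], [-0.48, -0.877, 0.0], [0.001, -0.001, -1.0]]
ft_force: [-0.4, 0.5, -2.8]
width: 0.144
```

```bash
python3 - <<'E'
from h import *
st()
E
```

```text
15.68 [537.2 314.3  67.1] w 12.3 yaw -28.71 tilt [0.0012 0.0005] F [-0.4  0.5 -2.8]
```

Emit:
step_arm:
  steps:
    - {"twist": [0,0,0],"dp": [-0.5,0,-2],"jaw": 0}
    - {"twist": [0,0,0],"dp": [-0.5,0,-4],"jaw": 0}
    - {"twist": [0,0,0],"dp": [-0.5,0,-4],"jaw": 0}

```text
time: 16.05
tool_pos: [0.5365, 0.3142, 0.063]
eef_rot: [[0.877, -0.48, 0.001], [-0.48, -0.877, 0.0], [0.0, -0.001, -1.0]]
ft_force: [-0.9, -0.8, 2.2]
width: 0.151
```

Emit:
step_arm:
  steps:
    - {"twist": [0,0,0],"dp": [0,0,0],"jaw": 34}
    - {"twist": [0,0,0],"dp": [0,0,0],"jaw": 34}
    - {"twist": [0,0,0],"dp": [0,0,0],"jaw": 34}
    - {"twist": [0,0,0],"dp": [0,0,30],"jaw": 34}
    - {"twist": [0,0,0],"dp": [0,0,80],"jaw": 34}
    - {"twist": [0,0,0],"dp": [0,0,140],"jaw": 34}
    - {"twist": [0,0,0],"dp": [0,0,140],"jaw": 34}

```text
time: 16.92
tool_pos: [0.5384, 0.3151, 0.2094]
eef_rot: [[0.877, -0.48, 0.011], [-0.48, -0.877, 0.005], [0.007, -0.01, -1.0]]
ft_force: [-0.1, -0.2, -0.3]
width: 0.397
```

```bash
python3 - <<'E'
from h import *
st()
im=snap('top','t7',(90,120,350,320),3)
overlay('top',im,624.8,-44.7,7.1,.036,(205,155,345,285),5.5,'o3')
im=snap('scene','s7',(280,60,440,210),4)
overlay('scene',im,536.4,314.3,-118.7,.087,(310,130,430,210),6.5,'o4',[([(80,48),(-80,48),(-80,-48),(80,-48)],.051)])
E
```

```text
16.93 [538.4 315.1 209.4] w 33.9 yaw -28.71 tilt [0.0107 0.0053] F [-0.1 -0.2 -0.3]
```

View pics/t7.png

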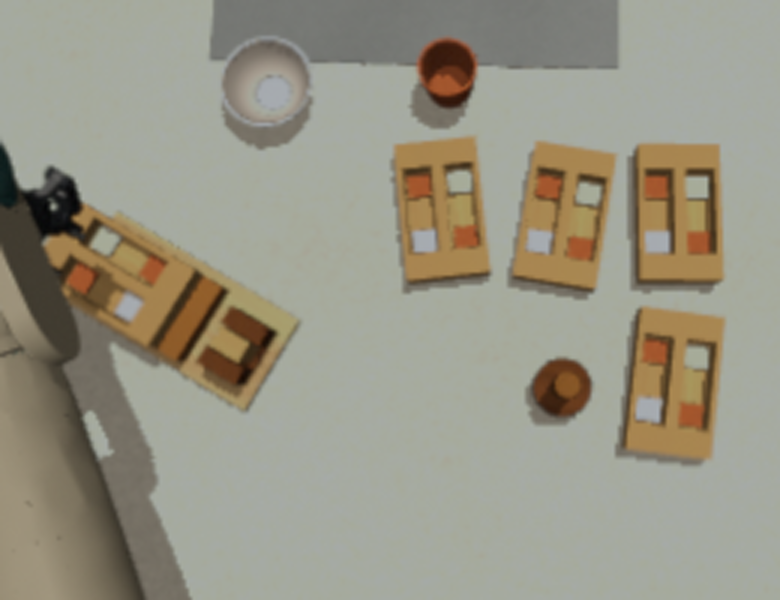

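View pics/o3.png

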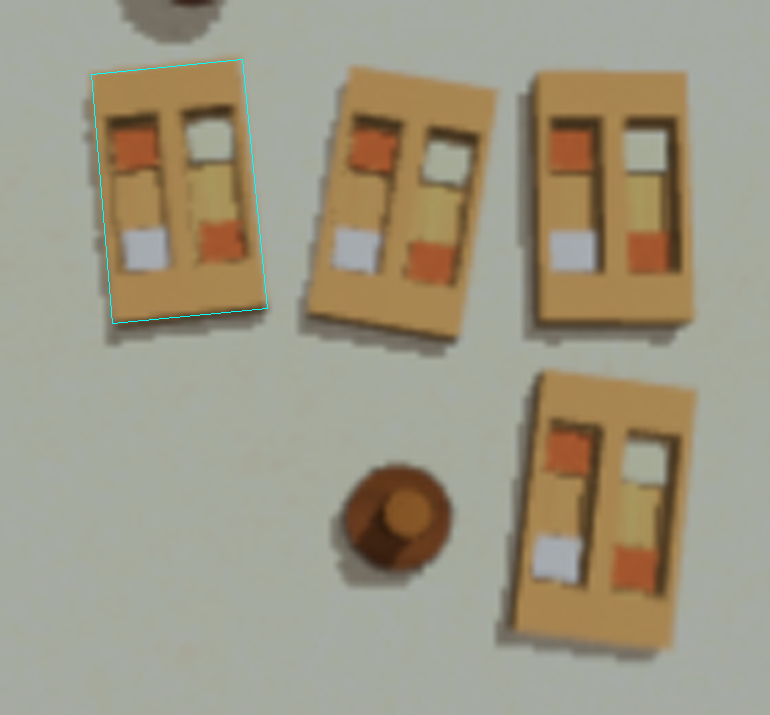

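View pics/o4.png

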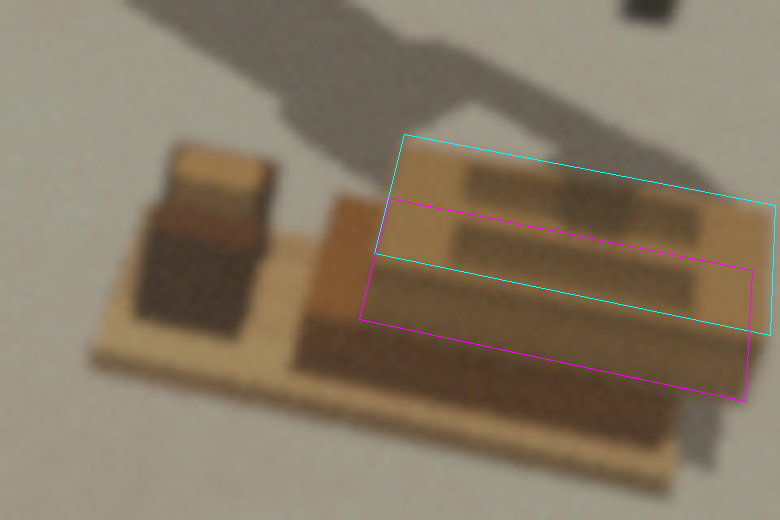

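Tray placed well; the scene offset matches the scene camera's bias on the rack. Tray A is unchanged, so on to it.

Emit:
step_arm:
  steps:
    - {"twist": [0,0,-0.12],"dp": [12,-50,0],"jaw": 34}
    - {"twist": [0,0,-0.28],"dp": [25,-108,0],"jaw": 34}
    - {"twist": [0,0,-0.44],"dp": [38,-166,0],"jaw": 34}
    - {"twist": [0,0,-0.6],"dp": [52,-224,0],"jaw": 34}
    - {"twist": [0,0,-0.76],"dp": [66,-282,0],"jaw": 34}
    - {"twist": [0,0,-0.9],"dp": [80,-335,0],"jaw": 34}
    - {"twist": [0,0,-0.946],"dp": [88.3,-359,0],"jaw": 34}
    - {"twist": [0,0,-0.946],"dp": [88.3,-359,-40],"jaw": 34}

```text
time: 18.02
tool_pos: [0.6263, -0.0467, 0.1638]
eef_rot: [[0.121, -0.993, 0.005], [-0.993, -0.121, -0.001], [0.001, -0.005, -1.0]]
ft_force: [0.3, 0.7, 0.0]
width: 0.396
```

Emit:
step_arm:
  steps:
    - {"twist": [0,0,0],"dp": [0,0,-40],"jaw": 34}
    - {"twist": [0,0,0],"dp": [0,0,-80],"jaw": 34}
    - {"twist": [0,0,0],"dp": [0,0,-90],"jaw": 34}
    - {"twist": [0,0,0],"dp": [0,0,-90],"jaw": 34}
    - {"twist": [0,0,0],"dp": [0,0,-90],"jaw": 34}

```text
time: 18.65
tool_pos: [0.6258, -0.0448, 0.0745]
eef_rot: [[0.124, -0.992, 0.003], [-0.992, -0.124, -0.001], [0.001, -0.003, -1.0]]
ft_force: [-0.0, 0.5, -0.4]
width: 0.397
```

```bash
python3 - <<'E'
from h import *
st()
snap('scene','s8',(200,120,340,240),5.5)
E
```

```text
18.65 [625.8 -44.8  74.5] w 33.9 yaw -82.88 tilt [ 0.0033 -0.0005] F [-0.   0.5 -0.4]
```

View pics/s8.png

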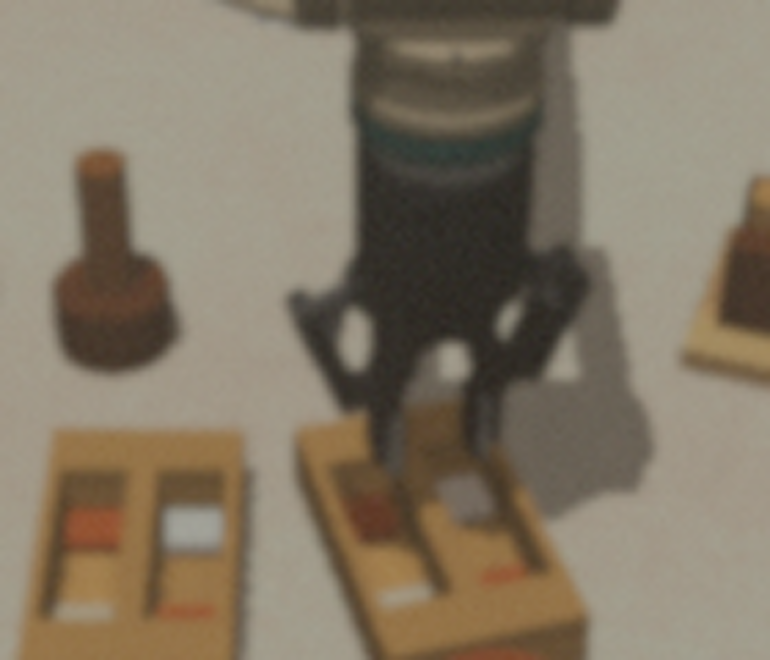

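Emit:
step_arm:
  steps:
    - {"twist": [0,0,0],"dp": [-0.5,0,-35],"jaw": 34}
    - {"twist": [0,0,0],"dp": [-0.5,0,-52],"jaw": 34}
    - {"twist": [0,0,0],"dp": [-0.5,0,-60.5],"jaw": 34}
    - {"twist": [0,0,0],"dp": [-0.5,0,-60.5],"jaw": 34}
    - {"twist": [0,0,0],"dp": [-0.5,0,-60.5],"jaw": 0}
    - {"twist": [0,0,0],"dp": [-0.5,0,-60.5],"jaw": 0}
    - {"twist": [0,0,0],"dp": [-0.5,0,-60.5],"jaw": 0}
    - {"twist": [0,0,0],"dp": [-0.5,0,-60.5],"jaw": 0}

```text
time: 19.7
tool_pos: [0.6251, -0.045, 0.0134]
eef_rot: [[0.123, -0.992, 0.003], [-0.992, -0.123, -0.0], [0.001, -0.003, -1.0]]
ft_force: [0.2, 0.4, 5.5]
width: 0.142
```

Emit:
step_arm:
  steps:
    - {"twist": [0,0,0],"dp": [0,0,30],"jaw": 0}
    - {"twist": [0,0,0],"dp": [0,0,80],"jaw": 0}
    - {"twist": [0,0,0],"dp": [0,0,135],"jaw": 0}
    - {"twist": [0,0,0],"dp": [0,0,170],"jaw": 0}
    - {"twist": [0,0,0],"dp": [0,0,170],"jaw": 0}

```text
time: 20.32
tool_pos: [0.6254, -0.0451, 0.1851]
eef_rot: [[0.123, -0.992, 0.006], [-0.992, -0.123, -0.001], [0.002, -0.006, -1.0]]
ft_force: [0.2, -0.0, -2.5]
width: 0.145
```

Emit:
step_arm:
  steps:
    - {"twist": [0,0,0.12],"dp": [-12,40,0],"jaw": 0}
    - {"twist": [0,0,0.28],"dp": [-28,95,0],"jaw": 0}
    - {"twist": [0,0,0.44],"dp": [-45,150,0],"jaw": 0}
    - {"twist": [0,0,0.6],"dp": [-62,205,0],"jaw": 0}
    - {"twist": [0,0,0.76],"dp": [-79,258,0],"jaw": 0}
    - {"twist": [0,0,0.9],"dp": [-95,308,0],"jaw": 0}
    - {"twist": [0,0,0.946],"dp": [-103,333,0],"jaw": 0}
    - {"twist": [0,0,0.946],"dp": [-103,333,0],"jaw": 0}

```text
time: 21.32
tool_pos: [0.5195, 0.2894, 0.1788]
eef_rot: [[0.879, -0.478, -0.004], [-0.478, -0.879, -0.002], [-0.003, 0.004, -1.0]]
ft_force: [-0.4, -0.4, -1.8]
width: 0.142
```

Emit:
step_arm:
  steps:
    - {"twist": [0,0,0],"dp": [0,0,-30],"jaw": 0}
    - {"twist": [0,0,0],"dp": [0,0,-55],"jaw": 0}
    - {"twist": [0,0,0],"dp": [0,0,-70],"jaw": 0}
    - {"twist": [0,0,0],"dp": [0,0,-75],"jaw": 0}
    - {"twist": [0,0,0],"dp": [0,0,-75],"jaw": 0}
    - {"twist": [0,0,0],"dp": [0,0,-75],"jaw": 0}

```text
time: 22.08
tool_pos: [0.5218, 0.2883, 0.108]
eef_rot: [[0.877, -0.48, 0.002], [-0.48, -0.877, 0.001], [0.001, -0.002, -1.0]]
ft_force: [-0.6, -0.4, -2.3]
width: 0.141
```

```bash
python3 - <<'E'
from h import *
st()
snap('scene','s9',(310,100,430,210),5.5)
E
```

```text
22.07 [521.8 288.3 108. ] w 12.0 yaw -28.71 tilt [0.0019 0.0008] F [-0.6 -0.4 -2.3]
```

View pics/s9.png

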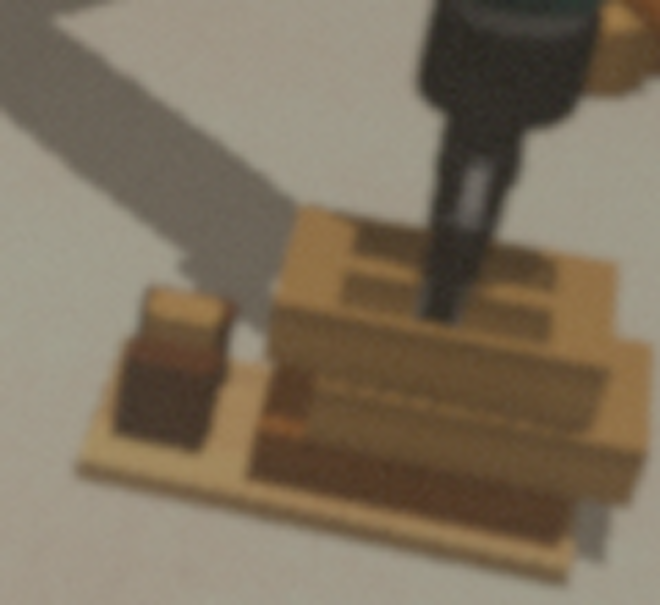

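Emit:
step_arm:
  steps:
    - {"twist": [0,0,0],"dp": [0,0,-4],"jaw": 0}
    - {"twist": [0,0,0],"dp": [0,0,-6],"jaw": 0}
    - {"twist": [0,0,0],"dp": [0,0,-8],"jaw": 0}
    - {"twist": [0,0,0],"dp": [0,0,-8],"jaw": 0}

```text
time: 22.62
tool_pos: [0.5212, 0.2882, 0.1004]
eef_rot: [[0.877, -0.48, 0.001], [-0.48, -0.877, 0.0], [0.0, -0.0, -1.0]]
ft_force: [-5.1, -2.4, 6.8]
width: 0.143
```

Emit:
step_arm:
  steps:
    - {"twist": [0,0,0],"dp": [0,0,0.5],"jaw": 34}
    - {"twist": [0,0,0],"dp": [0,0,0.5],"jaw": 34}
    - {"twist": [0,0,0],"dp": [0,0,0.5],"jaw": 34}
    - {"twist": [0,0,0],"dp": [0,0,30],"jaw": 34}
    - {"twist": [0,0,0],"dp": [0,0,80],"jaw": 34}
    - {"twist": [0,0,0],"dp": [0,0,110],"jaw": 34}
    - {"twist": [0,0,0],"dp": [0,0,110],"jaw": 34}

```text
time: 23.5
tool_pos: [0.5223, 0.2886, 0.2119]
eef_rot: [[0.877, -0.48, 0.005], [-0.48, -0.877, 0.002], [0.004, -0.005, -1.0]]
ft_force: [-0.1, 0.0, -0.8]
width: 0.401
```

```bash
python3 - <<'E'
from h import *
st()
im=snap('top','t10',(90,120,350,320),3)
overlay('top',im,620.6,-186.5,-8.5,.036,(205,155,345,285),5.5,'o5')
im=snap('scene','s10')
overlay('scene',im,522,288,-118.7,.123,(310,120,430,210),6.5,'o6')
E
```

```text
23.5 [522.3 288.6 211.9] w 34.3 yaw -28.7 tilt [0.0054 0.0025] F [-0.1  0.  -0.8]
```

View pics/t10.png

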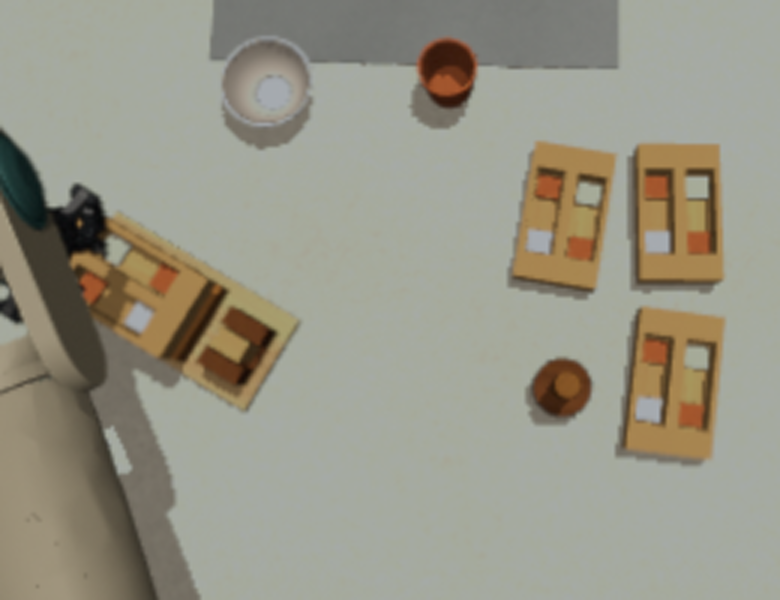

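View pics/o5.png

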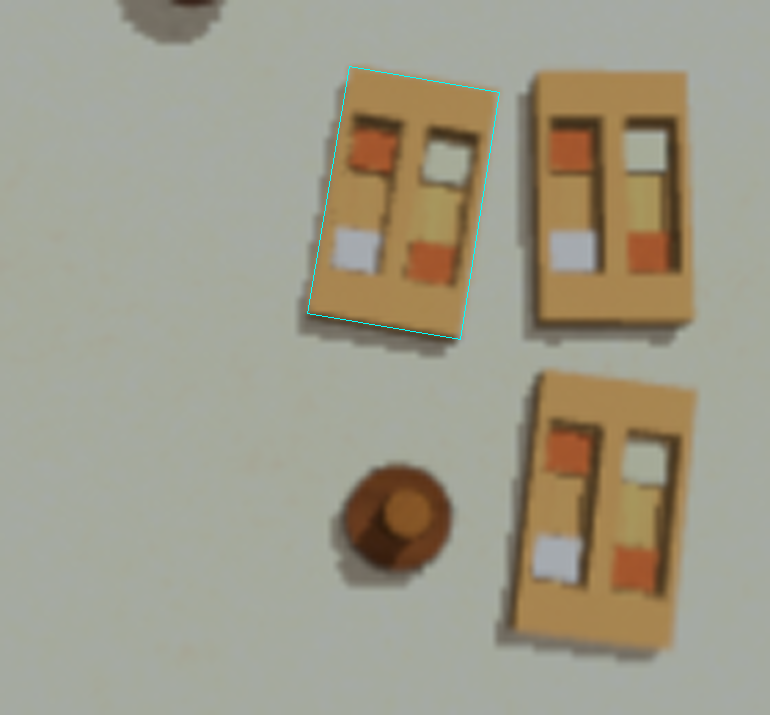

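View pics/o6.png

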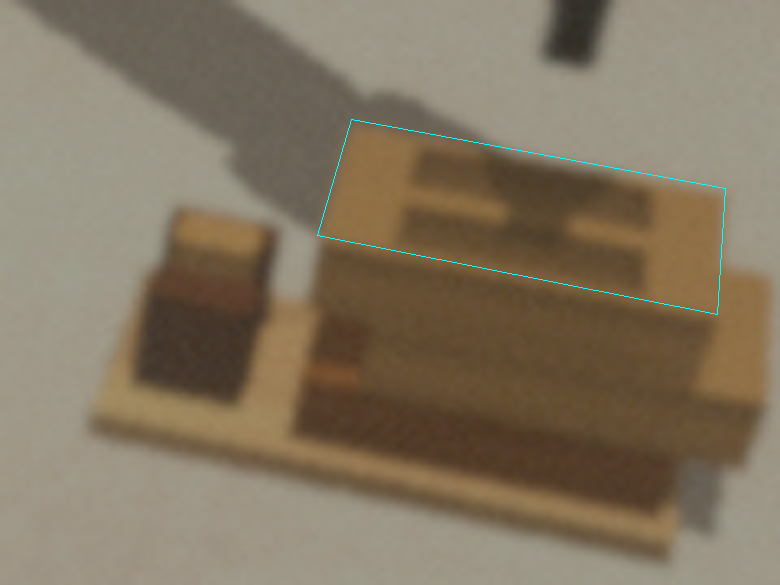

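Tray 2 sits in line. Tray B hasn't moved.

Emit:
step_arm:
  steps:
    - {"twist": [0,0,-0.13],"dp": [10,-50,0],"jaw": 34}
    - {"twist": [0,0,-0.3],"dp": [23,-110,0],"jaw": 34}
    - {"twist": [0,0,-0.47],"dp": [35,-170,0],"jaw": 34}
    - {"twist": [0,0,-0.64],"dp": [48,-230,0],"jaw": 34}
    - {"twist": [0,0,-0.81],"dp": [60,-290,0],"jaw": 34}
    - {"twist": [0,0,-0.98],"dp": [73,-350,0],"jaw": 34}
    - {"twist": [0,0,-1.14],"dp": [86,-410,0],"jaw": 34}
    - {"twist": [0,0,-1.218],"dp": [98.6,-460,0],"jaw": 34}

```text
time: 24.6
tool_pos: [0.6192, -0.1741, 0.2062]
eef_rot: [[-0.152, -0.988, -0.004], [-0.988, 0.152, 0.001], [-0.001, 0.004, -1.0]]
ft_force: [0.3, 1.1, 0.9]
width: 0.399
```

Emit:
step_arm:
  steps:
    - {"twist": [0,0,0],"dp": [0,-14.5,-20],"jaw": 34}
    - {"twist": [0,0,0],"dp": [0,-14.5,-70],"jaw": 34}
    - {"twist": [0,0,0],"dp": [0,-14.5,-120],"jaw": 34}
    - {"twist": [0,0,0],"dp": [0,-14.5,-137],"jaw": 34}
    - {"twist": [0,0,0],"dp": [0,-14.5,-137],"jaw": 34}
    - {"twist": [0,0,0],"dp": [0,-14.5,-137],"jaw": 34}

```text
time: 25.35
tool_pos: [0.621, -0.1865, 0.0744]
eef_rot: [[-0.147, -0.989, 0.004], [-0.989, 0.147, -0.001], [0.001, -0.004, -1.0]]
ft_force: [-0.1, -0.5, 0.4]
width: 0.398
```

```bash
python3 - <<'E'
from h import *
st()
snap('scene','s11',(160,120,300,240),5.5)
E
```

```text
25.35 [ 621.  -186.5   74.4] w 34.0 yaw -98.46 tilt [ 0.0036 -0.0014] F [-0.1 -0.5  0.4]
```

View pics/s11.png

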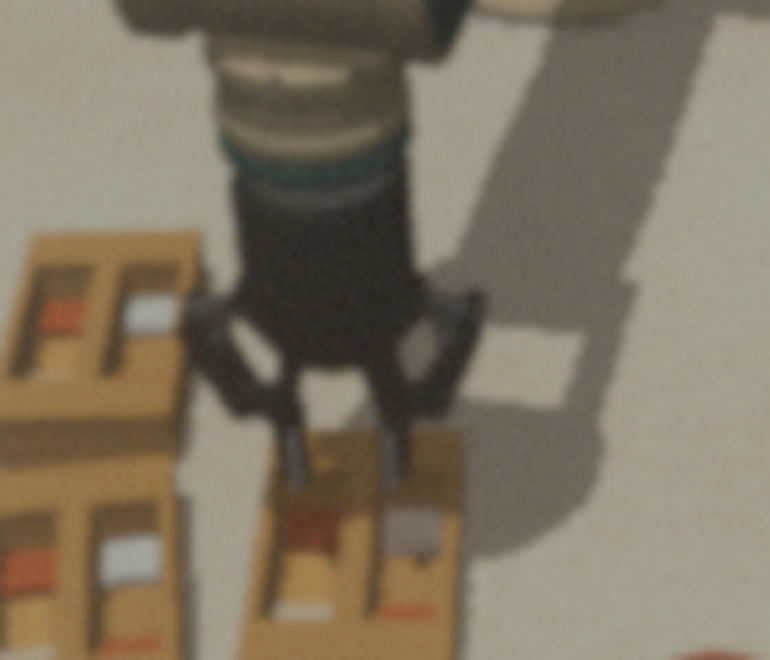

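Emit:
step_arm:
  steps:
    - {"twist": [0,0,0],"dp": [0,0,-35],"jaw": 34}
    - {"twist": [0,0,0],"dp": [0,0,-52],"jaw": 34}
    - {"twist": [0,0,0],"dp": [0,0,-60],"jaw": 34}
    - {"twist": [0,0,0],"dp": [0,0,-60],"jaw": 34}
    - {"twist": [0,0,0],"dp": [0,0,-60],"jaw": 0}
    - {"twist": [0,0,0],"dp": [0,0,-60],"jaw": 0}
    - {"twist": [0,0,0],"dp": [0,0,-60],"jaw": 0}
    - {"twist": [0,0,0],"dp": [0,0,-60],"jaw": 0}

```text
time: 26.4
tool_pos: [0.6207, -0.1865, 0.0135]
eef_rot: [[-0.148, -0.989, 0.003], [-0.989, 0.148, -0.001], [0.0, -0.003, -1.0]]
ft_force: [-0.3, 1.2, 5.3]
width: 0.14
```

Emit:
step_arm:
  steps:
    - {"twist": [0,0,0],"dp": [0,0,0],"jaw": 0}
    - {"twist": [0,0,0],"dp": [0,0,30],"jaw": 0}
    - {"twist": [0,0,0],"dp": [0,0,80],"jaw": 0}
    - {"twist": [0,0,0],"dp": [0,0,140],"jaw": 0}
    - {"twist": [0,0,0],"dp": [0,0,190],"jaw": 0}
    - {"twist": [0,0,0],"dp": [0,0,190],"jaw": 0}

```text
time: 27.15
tool_pos: [0.6213, -0.1871, 0.2071]
eef_rot: [[-0.148, -0.989, 0.008], [-0.989, 0.148, -0.003], [0.002, -0.009, -1.0]]
ft_force: [-0.0, -0.2, -4.2]
width: 0.144
```

Emit:
step_arm:
  steps:
    - {"twist": [0,0,0.1],"dp": [-7,40,0],"jaw": 0}
    - {"twist": [0,0,0.25],"dp": [-16,95,0],"jaw": 0}
    - {"twist": [0,0,0.42],"dp": [-26,155,0],"jaw": 0}
    - {"twist": [0,0,0.59],"dp": [-36,215,0],"jaw": 0}
    - {"twist": [0,0,0.76],"dp": [-46,275,0],"jaw": 0}
    - {"twist": [0,0,0.93],"dp": [-56,335,0],"jaw": 0}
    - {"twist": [0,0,1.08],"dp": [-66,395,0],"jaw": 0}
    - {"twist": [0,0,1.18],"dp": [-76,450,0],"jaw": 0}

```text
time: 28.15
tool_pos: [0.5423, 0.2652, 0.1986]
eef_rot: [[0.86, -0.51, -0.004], [-0.51, -0.86, -0.002], [-0.002, 0.004, -1.0]]
ft_force: [1.4, 0.4, -4.2]
width: 0.142
```

Emit:
step_arm:
  steps:
    - {"twist": [0,0,0.038],"dp": [-8.2,50.8,0],"jaw": 0}
    - {"twist": [0,0,0.038],"dp": [-8.2,50.8,0],"jaw": 0}
    - {"twist": [0,0,0.038],"dp": [-8.2,50.8,-20],"jaw": 0}
    - {"twist": [0,0,0.038],"dp": [-8.2,50.8,-45],"jaw": 0}
    - {"twist": [0,0,0.038],"dp": [-8.2,50.8,-57],"jaw": 0}
    - {"twist": [0,0,0.038],"dp": [-8.2,50.8,-57],"jaw": 0}
    - {"twist": [0,0,0.038],"dp": [-8.2,50.8,-57],"jaw": 0}

```text
time: 29.02
tool_pos: [0.5361, 0.3143, 0.1458]
eef_rot: [[0.877, -0.481, 0.001], [-0.481, -0.877, 0.001], [0.001, -0.001, -1.0]]
ft_force: [-0.8, 0.0, -3.2]
width: 0.142
```

```bash
python3 - <<'E'
from h import *
st()
snap('scene','s12',(310,80,430,210),4.5)
E
```

```text
29.02 [536.1 314.3 145.8] w 12.2 yaw -28.72 tilt [0.0014 0.0005] F [-0.8  0.  -3.2]
```

View pics/s12.png

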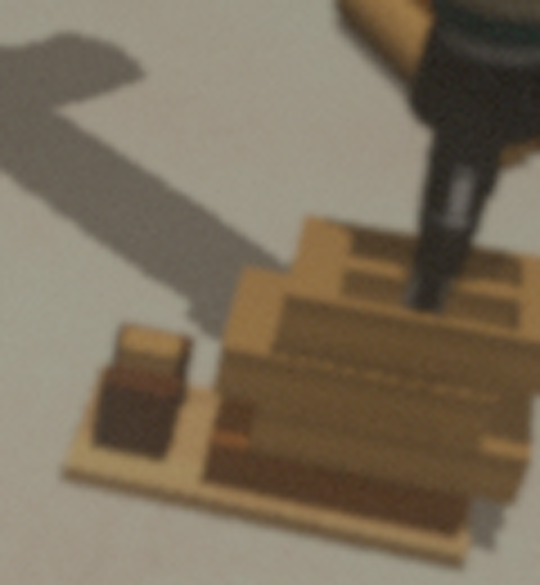

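Emit:
step_arm:
  steps:
    - {"twist": [0,0,0],"dp": [0,0,-4],"jaw": 0}
    - {"twist": [0,0,0],"dp": [0,0,-7],"jaw": 0}
    - {"twist": [0,0,0],"dp": [0,0,-9],"jaw": 0}
    - {"twist": [0,0,0],"dp": [0,0,-9],"jaw": 0}

```text
time: 29.58
tool_pos: [0.5356, 0.3144, 0.1365]
eef_rot: [[0.877, -0.48, 0.001], [-0.48, -0.877, 0.0], [0.0, -0.0, -1.0]]
ft_force: [-1.9, -1.2, 1.7]
width: 0.144
```

Emit:
step_arm:
  steps:
    - {"twist": [0,0,0],"dp": [0,0,0],"jaw": 34}
    - {"twist": [0,0,0],"dp": [0,0,0],"jaw": 34}
    - {"twist": [0,0,0],"dp": [0,0,0],"jaw": 34}
    - {"twist": [0,0,0],"dp": [0,0,30],"jaw": 34}
    - {"twist": [0,0,0],"dp": [0,0,80],"jaw": 34}
    - {"twist": [0,0,0],"dp": [0,0,90],"jaw": 34}
    - {"twist": [0,0,0],"dp": [0,0,90],"jaw": 34}

```text
time: 30.45
tool_pos: [0.5358, 0.3145, 0.2262]
eef_rot: [[0.877, -0.48, 0.001], [-0.48, -0.877, 0.001], [0.001, -0.001, -1.0]]
ft_force: [-0.3, 0.1, 0.1]
width: 0.397
```

```bash
python3 - <<'E'
from h import *
st()
im=snap('top','t13',(90,120,350,320),3)
overlay('top',im,432.3,-312.3,-6.4,.036,(205,155,345,285),5.5,'o7')
im=snap('scene','s13')
overlay('scene',im,536.4,314.3,-118.7,.159,(310,105,430,210),5.5,'o8')
E
```

```text
30.45 [535.8 314.5 226.2] w 33.9 yaw -28.7 tilt [0.0012 0.0006] F [-0.3  0.1  0.1]
```

View pics/o7.png

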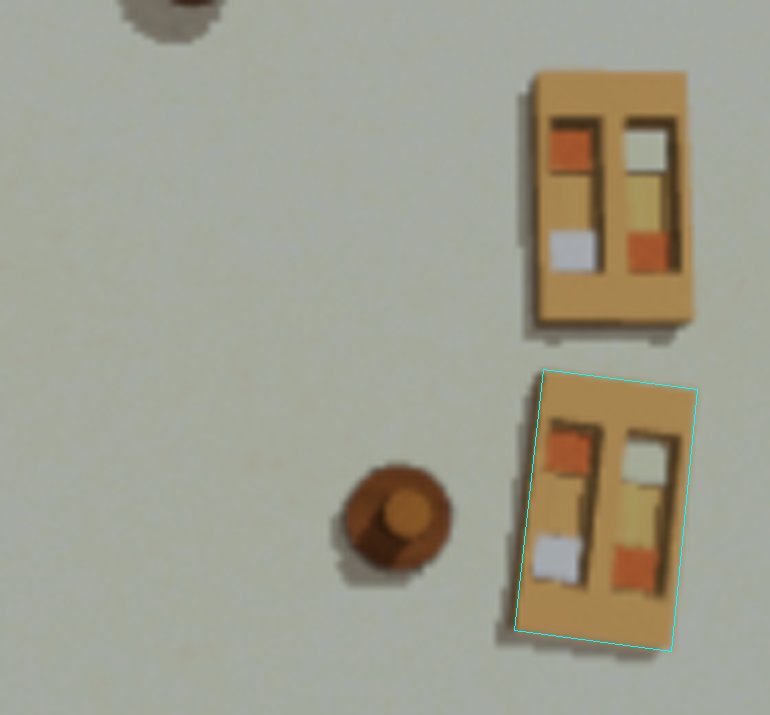

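View pics/o8.png

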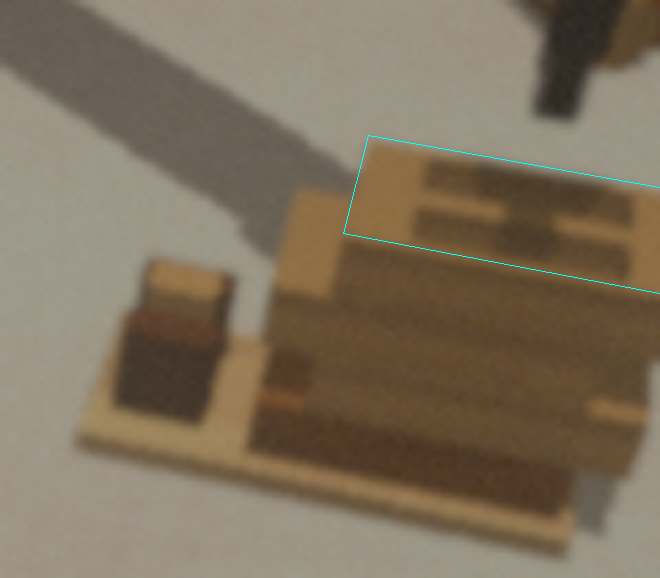

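Emit:
step_arm:
  steps:
    - {"twist": [0,0,-0.1],"dp": [-8,-50,0],"jaw": 34}
    - {"twist": [0,0,-0.22],"dp": [-18,-108,0],"jaw": 34}
    - {"twist": [0,0,-0.34],"dp": [-28,-166,0],"jaw": 34}
    - {"twist": [0,0,-0.46],"dp": [-38,-224,0],"jaw": 34}
    - {"twist": [0,0,-0.58],"dp": [-48,-282,0],"jaw": 34}
    - {"twist": [0,0,-0.7],"dp": [-57,-340,0],"jaw": 34}
    - {"twist": [0,0,-0.82],"dp": [-67,-398,0],"jaw": 34}
    - {"twist": [0,0,-0.94],"dp": [-77,-456,0],"jaw": 34}

```text
time: 31.55
tool_pos: [0.4574, -0.1431, 0.2241]
eef_rot: [[0.126, -0.992, -0.002], [-0.992, -0.126, 0.001], [-0.001, 0.002, -1.0]]
ft_force: [0.9, 0.4, -0.6]
width: 0.399
```

Emit:
step_arm:
  steps:
    - {"twist": [0,0,-0.12],"dp": [-10,-58,0],"jaw": 34}
    - {"twist": [0,0,-0.22],"dp": [-20,-116,0],"jaw": 34}
    - {"twist": [0,0,-0.242],"dp": [-26.5,-170,0],"jaw": 34}
    - {"twist": [0,0,-0.242],"dp": [-26.5,-170.6,-50],"jaw": 34}
    - {"twist": [0,0,-0.242],"dp": [-26.5,-170.6,-105],"jaw": 34}
    - {"twist": [0,0,-0.242],"dp": [-26.5,-170.6,-150],"jaw": 34}
    - {"twist": [0,0,-0.242],"dp": [-26.5,-170.6,-150],"jaw": 34}
    - {"twist": [0,0,-0.242],"dp": [-26.5,-170.6,-150],"jaw": 34}

```text
time: 32.55
tool_pos: [0.4326, -0.3126, 0.0772]
eef_rot: [[-0.112, -0.994, 0.001], [-0.994, 0.112, -0.001], [0.001, -0.001, -1.0]]
ft_force: [-0.5, 0.8, 0.1]
width: 0.395
```

```bash
python3 - <<'E'
from h import *
st()
snap('scene','s14',(130,90,270,210),5.5)
E
```

```text
32.55 [ 432.6 -312.6   77.2] w 33.7 yaw -96.42 tilt [ 0.0011 -0.001 ] F [-0.5  0.8  0.1]
```

View pics/s14.png

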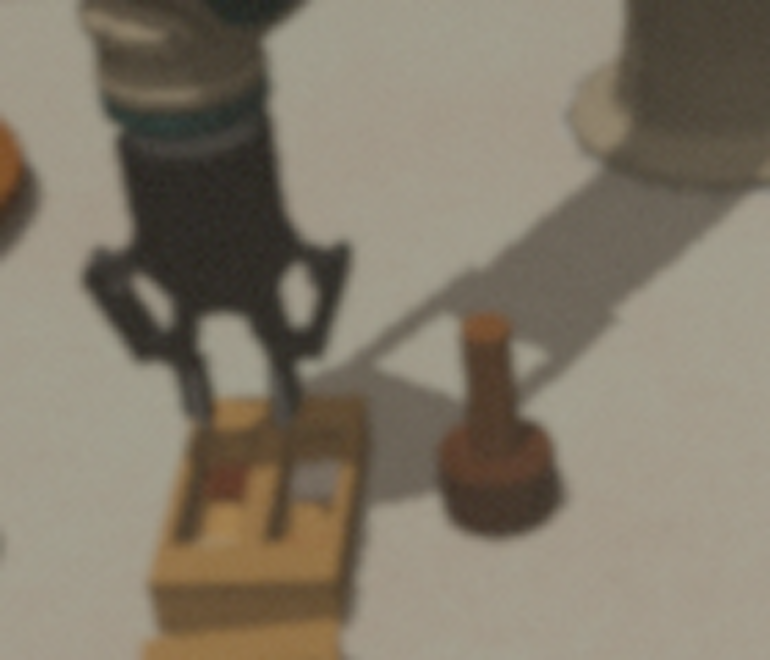

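```bash
python3 - <<'E'
from h import *
print((pix('scene',[[.4326,-.3126,z] for z in(.09,.077,.036)])-[130,90]+.5)*5.5)
overlay('scene',np.load('pics/s14.npy'),432.3,-312.3,-6.4,.036,(130,90,270,210),5.5,'o9')
E
```

```text
[[244.74534028 399.34766086]
 [248.48800266 419.38552551]
 [259.93337273 480.59289423]]
```

View pics/o9.png

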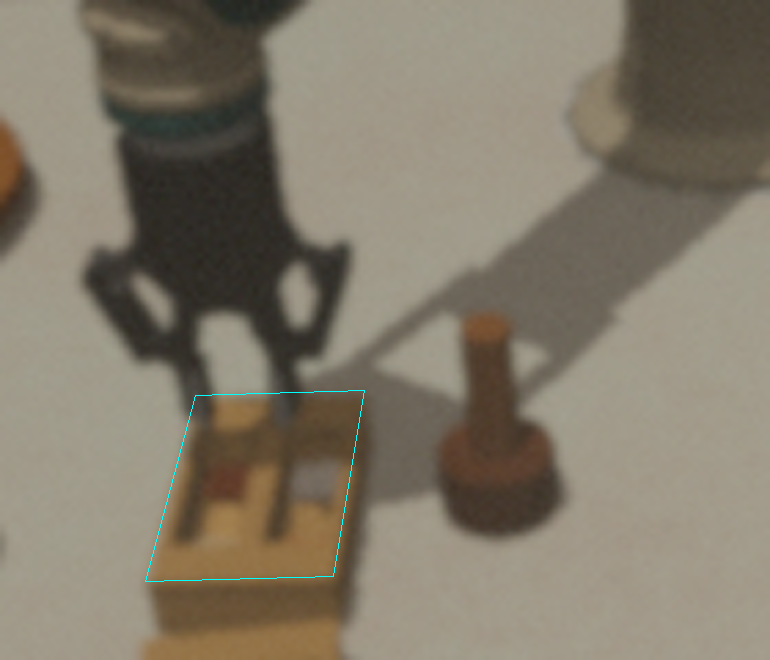

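The offset is the same constant scene bias as before, so the tray is in place. Descend and grip.

Emit:
step_arm:
  steps:
    - {"twist": [0,0,0],"dp": [0,0,-35],"jaw": 34}
    - {"twist": [0,0,0],"dp": [0,0,-55],"jaw": 34}
    - {"twist": [0,0,0],"dp": [0,0,-63],"jaw": 34}
    - {"twist": [0,0,0],"dp": [0,0,-63],"jaw": 34}
    - {"twist": [0,0,0],"dp": [0,0,-63],"jaw": 0}
    - {"twist": [0,0,0],"dp": [0,0,-63],"jaw": 0}
    - {"twist": [0,0,0],"dp": [0,0,-63],"jaw": 0}
    - {"twist": [0,0,0],"dp": [0,0,-63],"jaw": 0}

```text
time: 33.6
tool_pos: [0.4331, -0.3127, 0.0147]
eef_rot: [[-0.112, -0.994, 0.002], [-0.994, 0.112, -0.002], [0.001, -0.003, -1.0]]
ft_force: [1.0, 2.3, 6.9]
width: 0.14
```

Emit:
step_arm:
  steps:
    - {"twist": [0,0,0],"dp": [0,0,0],"jaw": 0}
    - {"twist": [0,0,0],"dp": [0,0,30],"jaw": 0}
    - {"twist": [0,0,0],"dp": [0,0,80],"jaw": 0}
    - {"twist": [0,0,0],"dp": [0,0,140],"jaw": 0}
    - {"twist": [0,0,0],"dp": [0,0,195],"jaw": 0}
    - {"twist": [0,0,0],"dp": [0,0,220],"jaw": 0}
    - {"twist": [0,0,0],"dp": [0,0,220],"jaw": 0}

```text
time: 34.48
tool_pos: [0.4326, -0.3127, 0.235]
eef_rot: [[-0.112, -0.994, 0.003], [-0.994, 0.112, -0.003], [0.003, -0.004, -1.0]]
ft_force: [-0.2, -0.3, -4.8]
width: 0.146
```

Emit:
step_arm:
  steps:
    - {"twist": [0,0,0.08],"dp": [6,40,0],"jaw": 0}
    - {"twist": [0,0,0.19],"dp": [14,95,0],"jaw": 0}
    - {"twist": [0,0,0.3],"dp": [23,152,0],"jaw": 0}
    - {"twist": [0,0,0.41],"dp": [31,209,0],"jaw": 0}
    - {"twist": [0,0,0.52],"dp": [40,266,0],"jaw": 0}
    - {"twist": [0,0,0.64],"dp": [48,323,0],"jaw": 0}
    - {"twist": [0,0,0.76],"dp": [57,380,0],"jaw": 0}
    - {"twist": [0,0,0.88],"dp": [65,437,0],"jaw": 0}

```text
time: 35.48
tool_pos: [0.4963, 0.1265, 0.2303]
eef_rot: [[0.697, -0.717, -0.003], [-0.717, -0.697, -0.001], [-0.002, 0.003, -1.0]]
ft_force: [1.0, -0.5, -3.8]
width: 0.141
```

Emit:
step_arm:
  steps:
    - {"twist": [0,0,0.12],"dp": [9,57,0],"jaw": 0}
    - {"twist": [0,0,0.22],"dp": [17,110,0],"jaw": 0}
    - {"twist": [0,0,0.28],"dp": [22,150,0],"jaw": 0}
    - {"twist": [0,0,0.302],"dp": [24.6,163.5,0],"jaw": 0}
    - {"twist": [0,0,0.302],"dp": [24.6,163.5,-20],"jaw": 0}
    - {"twist": [0,0,0.302],"dp": [24.6,163.5,-45],"jaw": 0}
    - {"twist": [0,0,0.302],"dp": [24.6,163.5,-50],"jaw": 0}
    - {"twist": [0,0,0.302],"dp": [24.6,163.5,-50],"jaw": 0}

```text
time: 36.48
tool_pos: [0.5216, 0.2877, 0.1825]
eef_rot: [[0.877, -0.481, -0.001], [-0.481, -0.877, -0.001], [-0.0, 0.001, -1.0]]
ft_force: [-0.7, 0.7, -3.4]
width: 0.144
```

```bash
python3 - <<'E'
from h import *
st()
snap('scene','s15',(310,60,430,200),4.2)
E
```

```text
36.48 [521.6 287.7 182.5] w 12.3 yaw -28.75 tilt [-0.0008 -0.0006] F [-0.7  0.7 -3.4]
```

View pics/s15.png

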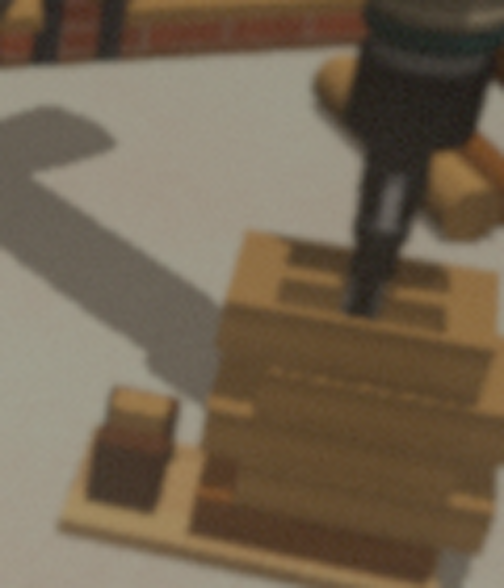

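Emit:
step_arm:
  steps:
    - {"twist": [0,0,0],"dp": [0.5,0.5,-4],"jaw": 0}
    - {"twist": [0,0,0],"dp": [0.5,0.5,-7],"jaw": 0}
    - {"twist": [0,0,0],"dp": [0.5,0.5,-9.5],"jaw": 0}
    - {"twist": [0,0,0],"dp": [0.5,0.5,-9.5],"jaw": 0}

```text
time: 37.02
tool_pos: [0.5223, 0.2888, 0.1737]
eef_rot: [[0.877, -0.48, 0.001], [-0.48, -0.877, 0.0], [0.001, -0.0, -1.0]]
ft_force: [-0.6, -0.7, -1.0]
width: 0.148
```

Emit:
step_arm:
  steps:
    - {"twist": [0,0,0],"dp": [0,0,-0.8],"jaw": 0}
    - {"twist": [0,0,0],"dp": [0,0,-0.8],"jaw": 34}
    - {"twist": [0,0,0],"dp": [0,0,-0.8],"jaw": 34}
    - {"twist": [0,0,0],"dp": [0,0,-0.8],"jaw": 34}
    - {"twist": [0,0,0],"dp": [0,0,30],"jaw": 34}
    - {"twist": [0,0,0],"dp": [0,0,75],"jaw": 34}
    - {"twist": [0,0,0],"dp": [0,0,80],"jaw": 34}
    - {"twist": [0,0,0],"dp": [0,0,80],"jaw": 34}

```text
time: 38.02
tool_pos: [0.5222, 0.2888, 0.253]
eef_rot: [[0.877, -0.48, 0.0], [-0.48, -0.877, -0.0], [0.0, -0.0, -1.0]]
ft_force: [-0.5, -0.0, -0.6]
width: 0.404
```

```bash
python3 - <<'E'
from h import *
st()
im=snap('top','t16',(90,120,350,320),3)
overlay('top',im,627.7,-318.5,0,.036,(205,155,345,285),5.5,'o10')
im=snap('scene','s16')
overlay('scene',im,522,288,-118.7,.195,(310,85,430,210),4.7,'o11')
E
```

```text
38.02 [522.2 288.8 253. ] w 34.5 yaw -28.71 tilt [ 0.0002 -0.    ] F [-0.5 -0.  -0.6]
```

View pics/o10.png

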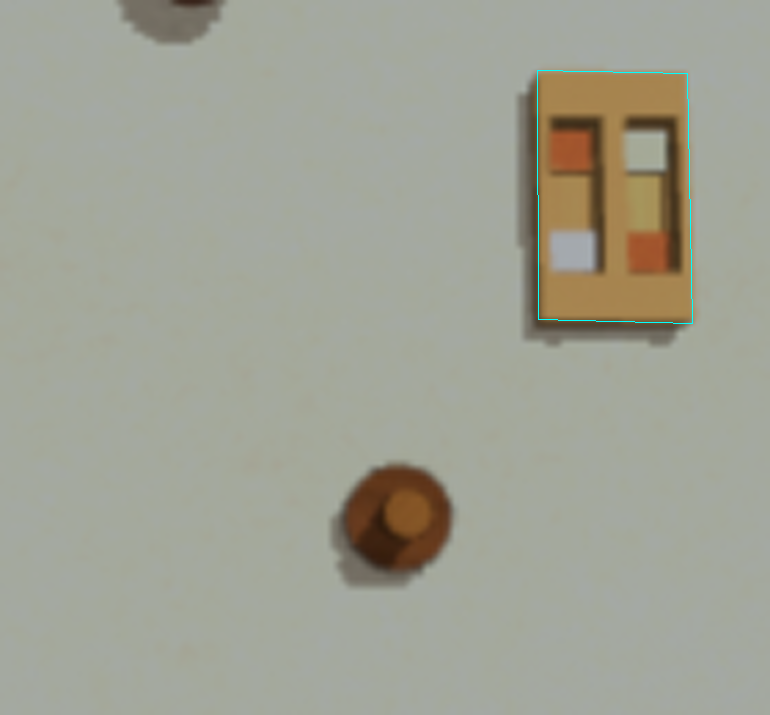

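View pics/o11.png

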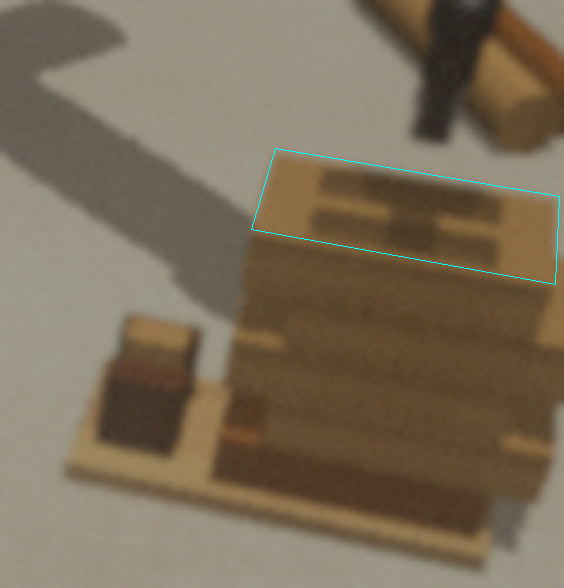

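Four stacked. Last is tray C.

Emit:
step_arm:
  steps:
    - {"twist": [0,0,-0.1],"dp": [9,-50,0],"jaw": 34}
    - {"twist": [0,0,-0.22],"dp": [19,-108,0],"jaw": 34}
    - {"twist": [0,0,-0.34],"dp": [29,-166,0],"jaw": 34}
    - {"twist": [0,0,-0.46],"dp": [39,-224,0],"jaw": 34}
    - {"twist": [0,0,-0.58],"dp": [49,-282,0],"jaw": 34}
    - {"twist": [0,0,-0.7],"dp": [59,-340,0],"jaw": 34}
    - {"twist": [0,0,-0.82],"dp": [69,-398,0],"jaw": 34}
    - {"twist": [0,0,-0.94],"dp": [79,-456,0],"jaw": 34}

```text
time: 39.12
tool_pos: [0.6009, -0.169, 0.2516]
eef_rot: [[0.126, -0.992, -0.002], [-0.992, -0.126, 0.001], [-0.001, 0.002, -1.0]]
ft_force: [0.3, 0.6, -0.2]
width: 0.4
```

Emit:
step_arm:
  steps:
    - {"twist": [0,0,-0.08],"dp": [10,-58,0],"jaw": 34}
    - {"twist": [0,0,-0.123],"dp": [20,-116,0],"jaw": 34}
    - {"twist": [0,0,-0.123],"dp": [26.5,-151,-20],"jaw": 34}
    - {"twist": [0,0,-0.123],"dp": [26.5,-151,-75],"jaw": 34}
    - {"twist": [0,0,-0.123],"dp": [26.5,-151,-130],"jaw": 34}
    - {"twist": [0,0,-0.123],"dp": [26.5,-151,-178],"jaw": 34}
    - {"twist": [0,0,-0.123],"dp": [26.5,-151,-178],"jaw": 34}
    - {"twist": [0,0,-0.123],"dp": [26.5,-151,-178],"jaw": 34}

```text
time: 40.12
tool_pos: [0.6284, -0.3186, 0.0774]
eef_rot: [[0.007, -1.0, 0.002], [-1.0, -0.007, -0.001], [0.001, -0.002, -1.0]]
ft_force: [-0.8, 0.6, 1.6]
width: 0.401
```

```bash
python3 - <<'E'
from h import *
st()
im=snap('scene','s17')
overlay('scene',im,627.7,-318.5,0.4,.036,(110,120,250,260),4,'o12')
E
```

```text
40.12 [ 628.4 -318.6   77.4] w 34.3 yaw -89.61 tilt [ 0.002  -0.0012] F [-0.8  0.6  1.6]
```

View pics/o12.png

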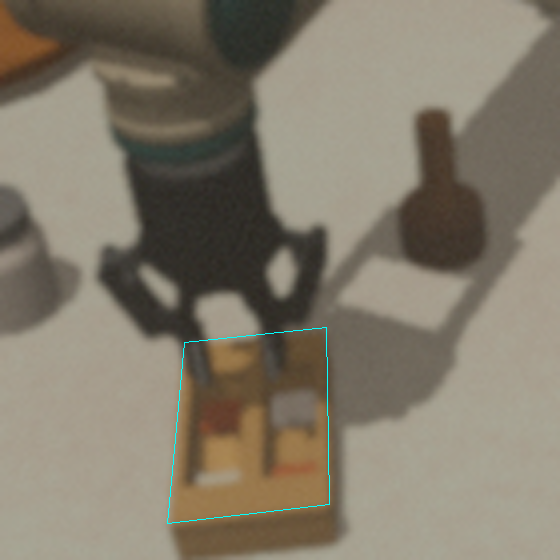

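Emit:
step_arm:
  steps:
    - {"twist": [0,0,0],"dp": [0,0,-35],"jaw": 34}
    - {"twist": [0,0,0],"dp": [0,0,-55],"jaw": 34}
    - {"twist": [0,0,0],"dp": [0,0,-62],"jaw": 34}
    - {"twist": [0,0,0],"dp": [0,0,-62],"jaw": 34}
    - {"twist": [0,0,0],"dp": [0,0,-62],"jaw": 0}
    - {"twist": [0,0,0],"dp": [0,0,-62],"jaw": 0}
    - {"twist": [0,0,0],"dp": [0,0,-62],"jaw": 0}
    - {"twist": [0,0,0],"dp": [0,0,-62],"jaw": 0}

```text
time: 41.18
tool_pos: [0.6286, -0.3187, 0.0152]
eef_rot: [[0.007, -1.0, 0.003], [-1.0, -0.007, -0.002], [0.002, -0.003, -1.0]]
ft_force: [-0.9, 0.0, 5.7]
width: 0.139
```

Emit:
step_arm:
  steps:
    - {"twist": [0,0,0],"dp": [0,0,0],"jaw": 0}
    - {"twist": [0,0,0],"dp": [0,0,30],"jaw": 0}
    - {"twist": [0,0,0],"dp": [0,0,80],"jaw": 0}
    - {"twist": [0,0,0],"dp": [0,0,140],"jaw": 0}
    - {"twist": [0,0,0],"dp": [0,0,195],"jaw": 0}
    - {"twist": [0,0,0],"dp": [0,0,240],"jaw": 0}
    - {"twist": [0,0,0],"dp": [0,0,255],"jaw": 0}
    - {"twist": [0,0,0],"dp": [0,0,255],"jaw": 0}

```text
time: 42.18
tool_pos: [0.6278, -0.3182, 0.2675]
eef_rot: [[0.007, -1.0, -0.0], [-1.0, -0.007, 0.0], [-0.0, 0.0, -1.0]]
ft_force: [1.0, -0.1, -3.7]
width: 0.143
```

Emit:
step_arm:
  steps:
    - {"twist": [0,0,0.07],"dp": [-6,40,0],"jaw": 0}
    - {"twist": [0,0,0.16],"dp": [-14,95,0],"jaw": 0}
    - {"twist": [0,0,0.26],"dp": [-22,152,0],"jaw": 0}
    - {"twist": [0,0,0.36],"dp": [-30,209,0],"jaw": 0}
    - {"twist": [0,0,0.46],"dp": [-38,266,0],"jaw": 0}
    - {"twist": [0,0,0.56],"dp": [-46,323,0],"jaw": 0}
    - {"twist": [0,0,0.66],"dp": [-54,380,0],"jaw": 0}
    - {"twist": [0,0,0.76],"dp": [-62,437,0],"jaw": 0}

```text
time: 43.18
tool_pos: [0.5643, 0.1204, 0.2646]
eef_rot: [[0.696, -0.718, -0.005], [-0.718, -0.696, -0.001], [-0.003, 0.004, -1.0]]
ft_force: [0.0, 0.3, -2.6]
width: 0.142
```

Emit:
step_arm:
  steps:
    - {"twist": [0,0,0.1],"dp": [-9,57,0],"jaw": 0}
    - {"twist": [0,0,0.2],"dp": [-17,114,0],"jaw": 0}
    - {"twist": [0,0,0.27],"dp": [-24,165,0],"jaw": 0}
    - {"twist": [0,0,0.303],"dp": [-29.5,196,0],"jaw": 0}
    - {"twist": [0,0,0.303],"dp": [-29.5,196,0],"jaw": 0}
    - {"twist": [0,0,0.303],"dp": [-29.5,196,-25],"jaw": 0}
    - {"twist": [0,0,0.303],"dp": [-29.5,196,-45],"jaw": 0}
    - {"twist": [0,0,0.303],"dp": [-29.5,196,-45],"jaw": 0}

```text
time: 44.18
tool_pos: [0.5353, 0.3132, 0.2192]
eef_rot: [[0.876, -0.482, -0.006], [-0.482, -0.876, -0.004], [-0.004, 0.006, -1.0]]
ft_force: [-0.6, -0.0, -2.7]
width: 0.144
```

```bash
python3 - <<'E'
from h import *
st()
snap('scene','s18',(310,50,430,200),4)
E
```

```text
44.17 [535.3 313.2 219.2] w 12.3 yaw -28.79 tilt [-0.0064 -0.0036] F [-0.6 -0.  -2.7]
```

View pics/s18.png

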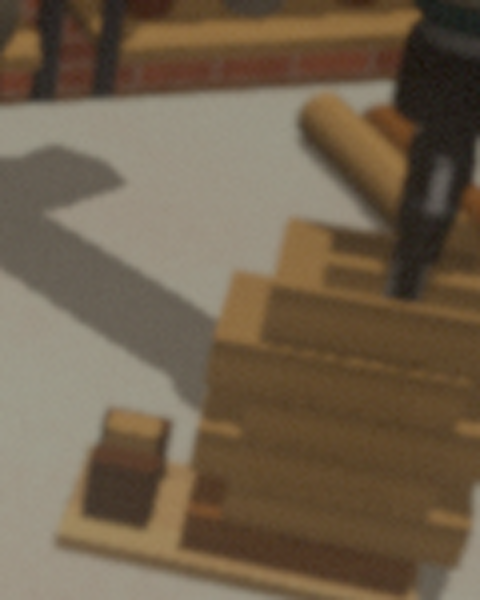

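Emit:
step_arm:
  steps:
    - {"twist": [0,0,0],"dp": [0,0,0],"jaw": 0}
    - {"twist": [0,0,0],"dp": [0,0,-4],"jaw": 0}
    - {"twist": [0,0,0],"dp": [0,0,-8],"jaw": 0}
    - {"twist": [0,0,0],"dp": [0,0,-10],"jaw": 0}
    - {"twist": [0,0,0],"dp": [0,0,-10],"jaw": 0}

```text
time: 44.85
tool_pos: [0.5361, 0.3148, 0.213]
eef_rot: [[0.877, -0.48, -0.0], [-0.48, -0.877, -0.0], [-0.0, 0.0, -1.0]]
ft_force: [-0.4, 0.6, -1.7]
width: 0.144
```

Emit:
step_arm:
  steps:
    - {"twist": [0,0,0],"dp": [0,0,-1.5],"jaw": 0}
    - {"twist": [0,0,0],"dp": [0,0,-3],"jaw": 0}
    - {"twist": [0,0,0],"dp": [0,0,-3],"jaw": 0}

```text
time: 45.22
tool_pos: [0.5362, 0.3148, 0.2104]
eef_rot: [[0.877, -0.48, 0.0], [-0.48, -0.877, 0.0], [0.0, -0.0, -1.0]]
ft_force: [-0.2, 1.0, -1.3]
width: 0.144
```

Emit:
step_arm:
  steps:
    - {"twist": [0,0,0],"dp": [0,0,-1],"jaw": 0}
    - {"twist": [0,0,0],"dp": [0,0,-1],"jaw": 0}

```text
time: 45.48
tool_pos: [0.5362, 0.3148, 0.2102]
eef_rot: [[0.877, -0.48, 0.001], [-0.48, -0.877, 0.0], [0.001, -0.001, -1.0]]
ft_force: [-2.2, -2.7, 3.3]
width: 0.147
```

Contact. Release, rise, and back off from over the stack for the check.

Emit:
step_arm:
  steps:
    - {"twist": [0,0,0],"dp": [0,0,0.5],"jaw": 34}
    - {"twist": [0,0,0],"dp": [0,0,0.5],"jaw": 34}
    - {"twist": [0,0,0],"dp": [0,0,0.5],"jaw": 34}
    - {"twist": [0,0,0],"dp": [0,0,25],"jaw": 34}
    - {"twist": [0,0,0],"dp": [0,0,60],"jaw": 34}
    - {"twist": [0,0,0],"dp": [0,0,80],"jaw": 34}
    - {"twist": [0,0,0],"dp": [0,0,80],"jaw": 34}

```text
time: 46.35
tool_pos: [0.5367, 0.3151, 0.2912]
eef_rot: [[0.877, -0.48, 0.003], [-0.48, -0.877, 0.002], [0.002, -0.003, -1.0]]
ft_force: [-0.4, 0.2, -0.6]
width: 0.399
```

Emit:
step_arm:
  steps:
    - {"twist": [0,0,0],"dp": [-5,-50,0],"jaw": 34}
    - {"twist": [0,0,0],"dp": [-10,-110,0],"jaw": 34}
    - {"twist": [0,0,0],"dp": [-15,-170,0],"jaw": 34}
    - {"twist": [0,0,0],"dp": [-20,-230,0],"jaw": 34}
    - {"twist": [0,0,0],"dp": [-25,-290,0],"jaw": 34}
    - {"twist": [0,0,0],"dp": [-30,-350,0],"jaw": 34}
    - {"twist": [0,0,0],"dp": [-30,-350,0],"jaw": 34}

```text
time: 47.22
tool_pos: [0.5054, -0.0387, 0.2877]
eef_rot: [[0.874, -0.485, -0.002], [-0.485, -0.874, -0.0], [-0.002, 0.001, -1.0]]
ft_force: [0.8, 0.1, 0.0]
width: 0.399
```

```bash
python3 - <<'E'
from h import *
st()
im=snap('top','t19',scale=1.5)
overlay('top',im,536.4,314.3,-118.7,.231,(70,160,210,270),5.5,'o13',[([(110,48),(-50,48),(-50,-48),(110,-48)],.195)])
im=snap('scene','s19',scale=1.5)
overlay('scene',im,536.4,314.3,-118.7,.231,(310,75,430,210),4.4,'o14')
E
```

```text
47.23 [505.4 -38.7 287.7] w 34.1 yaw -29.04 tilt [-0.0022 -0.0003] F [0.8 0.1 0. ]
```

View pics/t19.png

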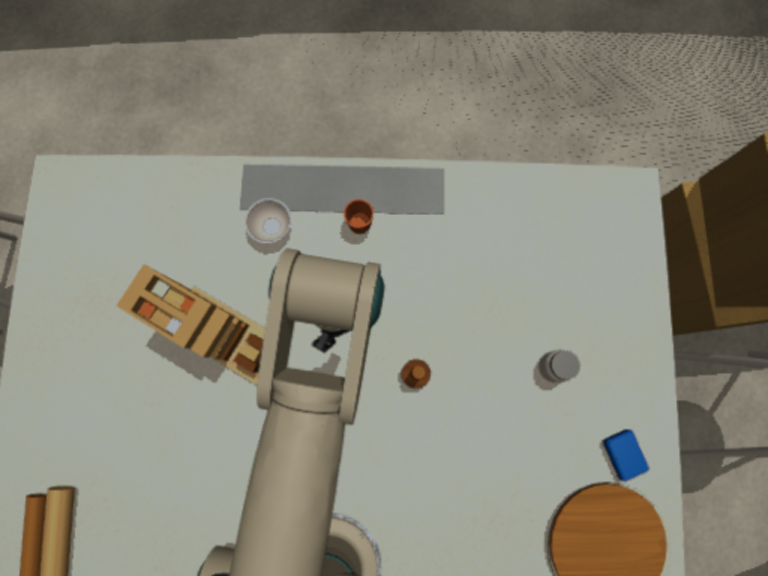

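View pics/o13.png

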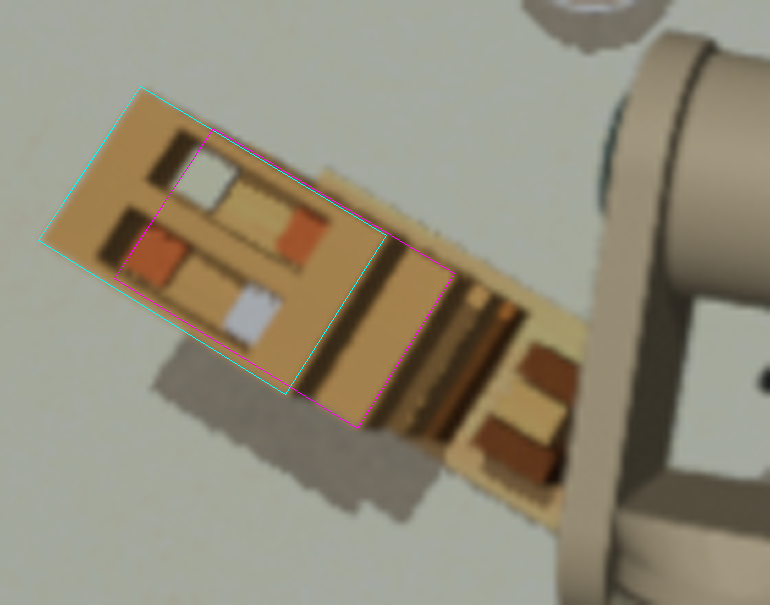

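View pics/s19.png

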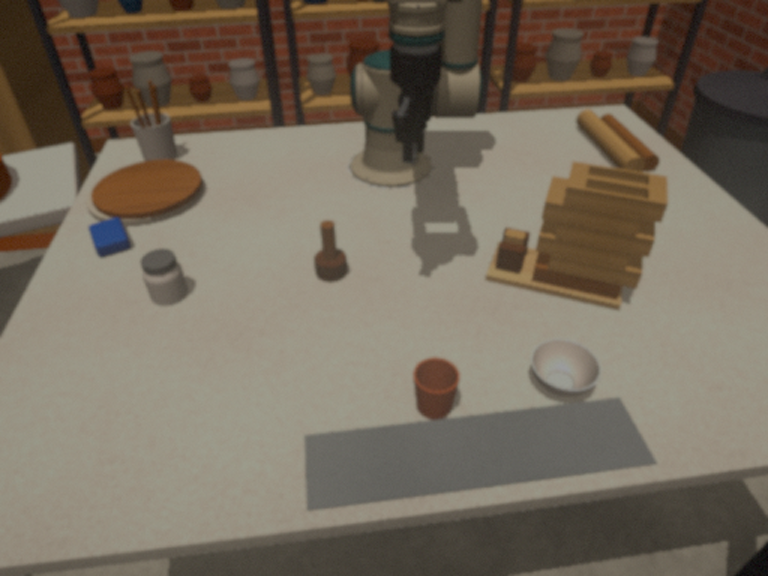

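View pics/o14.png

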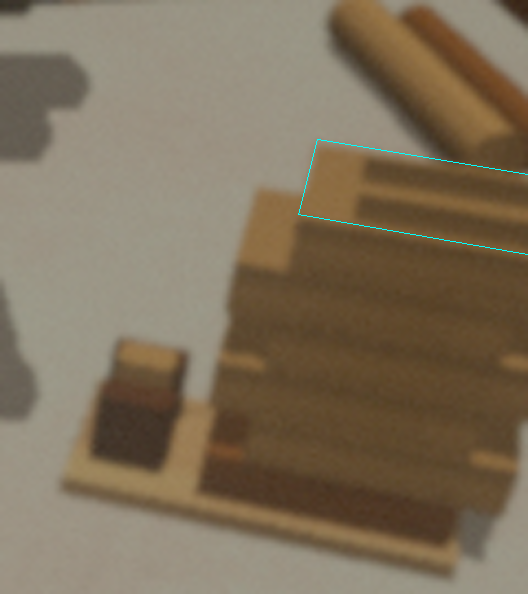

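The top overlay matches trays 5 and 4 to within about 2 mm. The tamper is upright, the wedge is home, and the bowl, cup and jar haven't moved. Handing in.

Emit:
step_arm:
  steps:
    - {"twist": [0,0,0],"dp": [0,0,0],"jaw": 34}
    - {"twist": [0,0,0],"dp": [0,0,0],"jaw": 34}
    - {"twist": [0,0,0],"dp": [0,0,0],"jaw": 34}

```text
time: 47.7
tool_pos: [0.5063, -0.0344, 0.2892]
eef_rot: [[0.878, -0.479, 0.0], [-0.479, -0.878, -0.0], [0.0, 0.0, -1.0]]
ft_force: [-0.6, -0.2, -0.0]
width: 0.399
```

```bash
python3 - <<'E'
from h import *
st(); print(ctrl.sign_off())
E
```

```text
47.7 [506.3 -34.4 289.2] w 34.1 yaw -28.62 tilt [ 0. -0.] F [-0.6 -0.2 -0. ]
the job is handed in; nothing more can be done
None
```

The job is done and handed in at 47.7 s; no verdict was reported. I pressed the wedge home with the tamper: it stopped at the expected height and the force rose with no further travel. I then stood the tamper back on its old spot and stacked all five trays in the stagger: 1st, 3rd and 5th shifted 30 mm away from the block, 2nd and 4th in line.

**Last checks:** in the top picture, trays 4 and 5 lie within about 2 mm of their targets. I checked trays 1 to 3 with the scene camera as each was placed. The tamper stands upright clear of the rack, and the bowl, cup and jar had not visibly moved. The arm was off everything when I handed in.

**One disagreement:** the scene camera read a steady 2 mm or so off from the top camera, on the rack and trays alike. I took this as calibration error and worked from the top camera. No tray was knocked and I saw no grip slip during the run.

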